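Photo stand: camera up one notch, coin tube into the V-cradle

TASK

The long coin tube does not fit in the picture yet: the photo stand's camera is still parked on its collar. Lift it by its black rubber grip until the spring pawl catches the next notch of the rack, that one and no higher, and let its weight down gently onto the pawl before you let go. Then lay the blue-capped coin tube gently in the V-cradle under the lens, seated in both Vs and roughly centred along it, and leave everything else where it is.

Things in the scene. Friction and masses are not known exactly. Their poses are not given: they have to be found in the camera images.
- stand: The photo stand, fixed: a grey board 340 x 360 x 20 mm on the glass; 135 mm behind the board's centre a square aluminium column (top 438 to 502 mm above the glass), with a steel rack of 6 notches, 25 mm apart, down its back and a dark parking collar clamped round it. Origin: centre of the board's underside. x points from the worker's edge to the column, z up.
- carriage: Camera carriage, 0.4 to 0.75 kg, parked on the collar; slides straight up. Origin: grip centre; axes as the stand's. Its spring pawl rides up over the rack and holds on ledges. The next ledge is 8 to 22 mm above the start, unknown; the pawl snaps in 4 mm above it: a lift of 27 to 36 mm always passes just one. Let down, its weight (4 to 8 N) leaves the hand there. Lifting: 5 to 14 N.
- grip (a point): Centre of the carriage's lift grip, a level black rubber bar 50 mm long (along the stand's x) x 22 mm wide x 20 mm high, sticking out towards the worker, 90 mm before the board's centre and 268 to 318 mm above the glass at the start. Behind it at the same level: a 26 mm wide collar from 20 mm on, the carriage's 64 mm wide arm plate from 26 mm on, with the camera (115 mm wide) on it.
- screen_edge (a point): Middle of the lower edge of the camera's flip screen (92 mm wide, 7 mm thick). It stands 7 mm behind and 47 mm above the grip's centre and leans away from the worker, its upper edge 38 mm behind and 100 mm above the grip's centre: a gripper on the grip must lean back towards the worker by 25 degrees or more.
- lens (a point): Centre of the lens's front face, 52 to 58 mm across, looking straight down at the cradle; 70 mm behind and 45 mm below the grip's centre. After the lift it is 231 to 295 mm above the glass: too low for an upright gripper over the cradle, so the tube has to be laid with the tool leaning sideways, along the tube.
- cradle (a point): Where the middle of the laid tube's axis belongs: midway between two aluminium V-saddles on the stand's board, 41 mm above the board's top, straight below the lens; the cradle runs along the stand's y, across the board. The saddles (90 degree Vs, 10 mm thick, 52 mm wide, lips 8 mm below the tube's axis) stand 40 mm to either side; between them fingers have room.
- tube_blue: The clear coin tube with the blue cap, filled with silver coins: a plain round cylinder 42 mm in diameter, 110 mm long, 0.3 to 0.55 kg. Origin: its middle, on the axis. x runs along the tube to the cap. It lies in one of the three places of the tube rack, along the rack's y.
- tube_red: An equal tube with a red cap, in the rack; stays there.
- tube_yellow: An equal tube with a yellow cap, in the rack; stays there.
- tube_rack: Wooden rack, fixed, 250 mm (x) x 104 mm (y), with three places, each two V-saddles like the cradle's, 90 mm apart in x; a tube lies along y with its axis 49 mm above the glass. Origin: centre of its underside.
- calculator: Black desk calculator 75 x 135 x 14 mm, loose. Origin: centre of its underside.
- slab: Clear coin holder 85 x 60 x 8 mm lying on the stand's board, left of the cradle, loose. Origin: centre of its underside.
- slab_stack: Stack of four such coin holders, 32 mm high, on the glass, loose. Origin: centre of its underside.
- loupe: Steel folding loupe, 48 mm round lens with a black cover, 84 mm long, 10 mm thick, lying on the stand's board near its front left corner, loose. Origin: under the lens.

How it is judged:
On the way, in this order (a step that is already met when the one before it is completed fails the run):
1. the camera carriage, let go, hangs on its pawl in the first notch above its start (8 to 22 mm higher) (distance of carriage from where it was at the start of the episode between 0.006 and 0.026 m and linear speed of carriage below 0.02 m/s and contact force between the fingers and carriage below 0.1 N), for 0.3 s.
2. the blue-capped tube lies in the V-cradle under the lens, let go (y of tube_blue in the frame of cradle between -0.015 and 0.015 m and x of tube_blue in the frame of cradle between -0.004 and 0.004 m and z of tube_blue in the frame of cradle between -0.004 and 0.004 m and angle between the x axis of tube_blue and the y axis of stand, either way round below 0.06 rad and linear speed of tube_blue below 0.02 m/s and contact force between the fingers and tube_blue below 0.1 N), for 0.3 s.
At the end, for the whole second after the job is handed in: The carriage is at rest on its pawl in the first notch above where it was parked (6 to 26 mm higher). The blue-capped tube lies still in the cradle: its middle within 15 mm along the cradle and within 4 mm sideways and in height of the cradle's point, axis within 0.06 rad. Nothing is held (all of step 2 and distance of carriage from where it was at the start of the episode between 0.006 and 0.026 m and linear speed of carriage below 0.02 m/s); the robot touches nothing.
It fails at once if the carriage falls free onto its pawl instead of being let down gently (faster than 0.2 m/s, not held) (linear speed of carriage above 0.2 m/s and contact force between the fingers and carriage below 0.1 N).
It fails at once if the tube is dropped (faster than 0.4 m/s, not held) (linear speed of tube_blue above 0.4 m/s and contact force between the fingers and tube_blue below 0.1 N).
It fails at once if the tube is knocked against the camera or its carriage (more than 3 N) (contact force between tube_blue and carriage above 3 N).
It fails at once if one of the other things is moved by more than 30 mm (distance of any of tube_red, tube_yellow, calculator, slab, slab_stack, loupe from where it was at the start of the episode above 0.03 m).
It also fails if it takes over 72 s, if anything falls off the work surface, if the arm or the gripper's body presses on something with over 40 N, if the wrist force passes 120 N, or if a joint passes its speed limit or range.

ROBOT

A 7-joint arm with a two-finger parallel gripper is mounted at the origin on the work surface. World frame = base frame: x ahead of the robot, y to its left, z up, the work surface at z = 0. Lengths are in m, angles in rad, forces in N, time in s.
With the tool pointing down it reaches from about 0.425 to 1.025 m from the base axis. Payload 9.4 kg.
Tool frame: the origin (TCP) lies midway between the tips of the shut fingers; the grasp point (between the pads) lies 19 mm behind it; z points along the fingers, y is the line along which they close (so a half turn about z gives the same grasp; the last joint's range is limited). The gripper opens to 93 mm and grips with 3 to 60 N. Pads are 15 mm wide; open, the fingers measure 128 mm over their backs; the gripper's body (75 mm by 188 mm) begins 65 mm behind the grasp point.
Start: joints at [-1.35, 0.599, -0.003, 1.599, 0.002, 0.943, -0.08], TCP at [0.213, 0.693, 0.219] pointing down, gripper open.
Joint ranges: [-2.57, 2.57], [-0.35, 1.97], [-1.29, 1.29], [0.11, 2.56], [-1.05, 4.19], [0.11, 1.86], [-2.63, 2.63]. Speed limits (rad/s): [2.22, 2.22, 3.01, 3.01, 3.14, 3.14, 3.14].

INTERFACE

Orientations are given as a unit quaternion [w, x, y, z].
In Python, from plant import manip gives the robot as it stands.
- The arm moves only by the shell command python3 jog.py 'ROWS' [OPENING] [FORCE]. ROWS is a JSON list of rows, 1 to 20 of them, each written [[dx, dy, dz], [rx, ry, rz]]: dx, dy, dz in m, then a rotation vector rx, ry, rz in rad; each row is the pose to reach, as a shift and turn from the pose commanded when the command began, along the tool's axes at that moment; what a row does not reach only later rows make up. A row lasts 1/8 s, in which the tool goes at most 0.0625 m and 0.188 rad, less where a joint would pass 70% of its speed; a pose out of reach is approached as far as the arm can. OPENING is the finger opening in m, set as the command begins (- or left out keeps the last). The fingers move at their own pace and stop on an object; FORCE is the grip in N (left out, the last holds). Time passes only in rows, so rows that do not move let the fingers close. It prints the time, the measured TCP pose, the force, the opening and the grip force at its end. Input that does not fit is refused with a message, and nothing moves.
- manip.observe(): the state, without advancing time (a new reading comes with each control period).
- manip.grab_frame(name): name is "scene" or "top" or "wrist"; returns a dict with "pixels" (400x640x3 uint8, red, green, blue), "K" (3x3 intrinsics, pixels), "dist" ([k1, k2, p1, p2, k3] as OpenCV has them; the pictures are not rectified), "eye" and "rotation" of the camera in the world; the wrist camera has in their place "tool_from_camera" (4x4, takes a point from camera to tool coordinates, whose origin is the TCP and whose axes are the flange's). Camera axes: x right, y up, looking along -z (the intrinsics and any distortion apply to the point x, -y, -z); pixel columns grow to the right and rows downward; lengths in m; the calibration is good to about 2 mm. A picture is of the moment at which its call begins: read the wrist's pose just before it. There is no depth.
- manip.finish_job(): hands the job in; it is judged then, once.
The state is a dict: "t": time; "joint_pos": joint angles; "joint_velocities": joint speeds; "tau": joint torques, N m; "eef_pos": TCP position; "tool_rot": TCP orientation; "force": force on the tool from outside, world axes, zero at the start; "ft_torque": the same for the moment, N m; "grip_width": finger opening in m; "gripper_force": force on a finger pad.
Only numpy, scipy, OpenCV 4.12 (cv2) and the standard library are available. Lean on these libraries where they do the work, as an engineer would, in place of code of your own. Each camera call takes 0.05 s, during which the arm holds its last target. There are 200 camera calls.

## Working session

There is one attempt and no reset: what is moved stays moved. The work goes in short steps, Python scripts to look and compute and a shell command to move; the robot and the scene stay as the last step left them, time stands still between calls to the robot, and variables do not carry over. Pictures are saved under pics/ and viewed, at most 14 in all, crops included, and the job is handed in when it is done.

```bash
ls; mkdir -p pics; cat > h.py <<'E'
import numpy as np, cv2
from plant import manip
from scipy.spatial.transform import Rotation as R
def ray(f,px,wp=None):
    """world ray (origin, unit dir) for pixel"""
    u=cv2.undistortPoints(np.array([[px]],float),np.array(f["K"]),np.array(f["dist"],float))[0,0]
    d=np.array([u[0],-u[1],-1.0]); 
    if "eye" in f: Rm=np.array(f["rotation"]); 
    if "eye" in f:
        if Rm.shape!=(3,3): Rm=R.from_quat(np.roll(Rm,-1)).as_matrix()
        o=np.array(f["eye"])
    else:
        T=np.array(f["tool_from_camera"]); Rt=R.from_quat(np.roll(wp["tool_rot"],-1)).as_matrix()
        Rm=Rt@T[:3,:3]; o=np.array(wp["eef_pos"])+Rt@T[:3,3]
    d=Rm@d; return o,d/np.linalg.norm(d)
def onz(f,px,z,wp=None):
    o,d=ray(f,px,wp); return o+d*(z-o[2])/d[2]
def tri(rays):
    A=sum(np.eye(3)-np.outer(d,d) for o,d in rays); b=sum((np.eye(3)-np.outer(d,d))@o for o,d in rays)
    return np.linalg.solve(A,b)
def save(f,n): cv2.imwrite(f"pics/{n}.png",f["pixels"][:,:,::-1])
def proj(f,p):
    Rm=np.array(f["rotation"]); c=Rm.T@(np.array(p)-f["eye"]); c=np.array([[c[0],-c[1],-c[2]]])
    return cv2.projectPoints(c,np.zeros(3),np.zeros(3),np.array(f["K"]),np.array(f["dist"],float))[0][0,0]
def totool(wp,v): return R.from_quat(np.roll(wp["tool_rot"],-1)).inv().apply(v)
E
python3 - <<'E'
from h import *
s=manip.observe(); print(s)
for n in("scene","top"):
    f=manip.grab_frame(n); save(f,n); np.save(n,f,allow_pickle=True); print(n,f["eye"],np.shape(f["rotation"]),np.array(f["rotation"]).round(3).tolist(),f["K"],f["dist"])
E
```

```text
jog.py
pics
plant.py
{'t': 0.0, 'joint_pos': array([-1.34971714,  0.60010199, -0.00251309,  1.6001184 ,  0.00179743,
        0.94292836, -0.07980655]), 'joint_velocities': array([-2.55629500e-06,  6.54393270e-04,  8.46949008e-04,  4.99246491e-04,
        2.79493694e-04, -7.12247617e-04, -6.35019228e-04]), 'tau': array([ 7.71142510e-07, -7.65074229e+01,  1.49704825e+00, -2.52351326e+01,
       -5.24256681e-02,  1.69057207e-02,  1.65490296e-04]), 'eef_pos': array([0.21260442, 0.69261163, 0.21778123]), 'tool_rot': array([-3.67742703e-05,  1.48327433e-01,  9.88938000e-01, -7.76260249e-04]), 'force': array([-0.64752569, -0.68386292,  0.41744234]), 'ft_torque': array([-0.00656377,  0.01763277, -0.02166347]), 'gripper_force': 0.0, 'grip_width': 0.092891580410075}
scene [1.34495489 0.19094964 0.90887728] (4,) [0.56, 0.252, 0.336, 0.714] [[363.61321994   0.         322.18821004]
 [  0.         363.61321994 196.77201668]
 [  0.           0.           1.        ]] [-0.04579763  0.          0.          0.          0.        ]
top [3.37690322e-01 9.53237850e-04 1.66449763e+00] (4,) [0.711, 0.05, -0.059, -0.699] [[433.76464844   0.         315.2169091 ]
 [  0.         433.76464844 204.44908057]
 [  0.           0.           1.        ]] [-0.03425109  0.          0.          0.          0.        ]
```

View pics/scene.png

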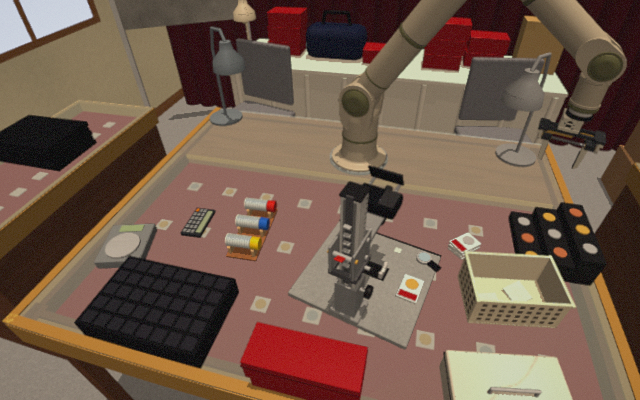

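View pics/top.png

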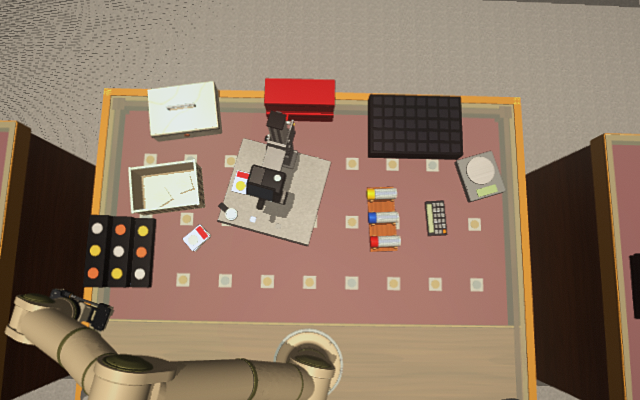

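The scene view shows the stand at about (365,250) and the rack at (250,225), with yellow, blue and red caps. The top view shows the board around (275,190) and the rack at (385,217), with the blue cap at (376,217). I'll enlarge both next.

```bash
python3 - <<'E'
from h import *
t=cv2.imread("pics/top.png");s=cv2.imread("pics/scene.png")
a=cv2.resize(t[100:250,210:340],None,fx=3,fy=3,interpolation=cv2.INTER_CUBIC)
b=cv2.resize(s[155:350,280:450],None,fx=2.4,fy=2.4,interpolation=cv2.INTER_CUBIC)
c=cv2.resize(t[180:255,360:410],None,fx=2,fy=2)
im=np.zeros((600,800,3),np.uint8); im[:450,:390]=a; im[:468,392:800]=b[:468,:408]; im[450:600,:100]=c
cv2.imwrite("pics/c1.png",im)
E
```

```text
(no output)
```

View pics/c1.png

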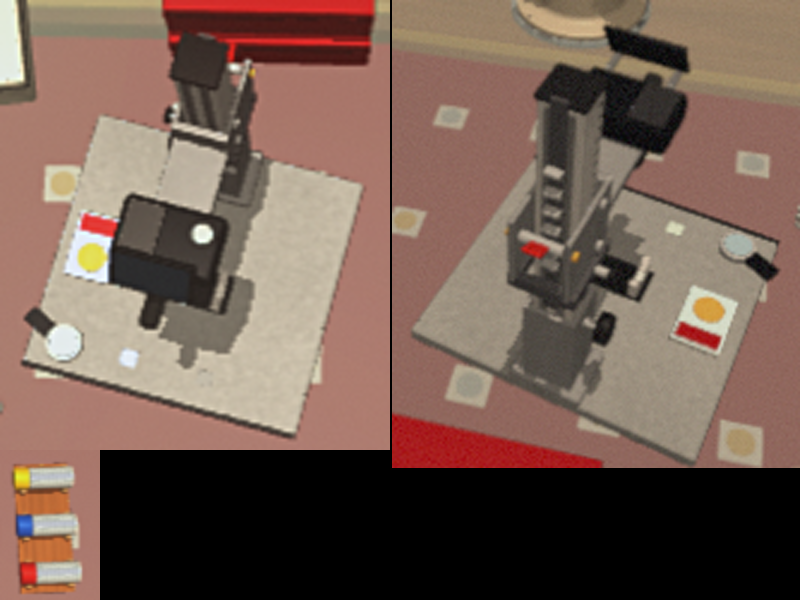

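The crop shows the board corners at full-image (244,139), (330.7,161.7), (308.7,245) and (218.3,220). The grip is at about (260.5,204), and the blue tube is the middle one.

```bash
sed -i 's/Rm=np.array(f\["rotation"\]); c=/Rm=R.from_quat(np.roll(f["rotation"],-1)).as_matrix(); c=/' h.py
python3 - <<'E'
from h import *
t=np.load("top.npy",allow_pickle=True).item(); s=np.load("scene.npy",allow_pickle=True).item()
# refine board corners: light gray mask, min area rect lines
px=dict(TL=(244,139),TR=(330.7,161.7),BR=(308.7,245),BL=(218.3,220.5))
P={k:onz(t,v,.02) for k,v in px.items()}
for k in P: print(k,P[k].round(4))
print([np.linalg.norm(P[a]-P[b]).round(4) for a,b in("TL TR","TR BR","BR BL","BL TL") for a,b in [(a,b)]] if 0 else [np.linalg.norm(P[q.split()[0]]-P[q.split()[1]]).round(4) for q in("TL TR","TR BR","BR BL","BL TL")])
ex=(P["TL"]-P["BL"]+P["TR"]-P["BR"]); ey=(P["TL"]-P["TR"]+P["BL"]-P["BR"])
print("yaw",np.arctan2(ex[1],ex[0]),np.arctan2(-ey[0],ey[1]),"ctr",sum(P.values())/4)
for n,f in(("top",t),("scene",s)):
    hsv=cv2.cvtColor(f["pixels"],cv2.COLOR_RGB2HSV)
    for c,lo,hi in(("blue",(105,120,60),(125,255,255)),("yel",(22,150,120),(32,255,255)),("red",(174,150,80),(180,255,255)),("red0",(0,180,120),(6,255,255))):
        m=cv2.inRange(hsv,lo,hi); N,_,st,ce=cv2.connectedComponentsWithStats(m)
        for i in range(1,N):
            if st[i,4]>15: print(n,c,ce[i].round(1),st[i].tolist(),onz(t if n=="top" else s,ce[i],.055).round(3))
E
```

```text
TL [0.8496 0.2654 0.02  ]
TR [ 0.7647 -0.0762  0.02  ]
BR [0.4391 0.0035 0.02  ]
BL [0.5259 0.3496 0.02  ]
[np.float64(0.352), np.float64(0.3352), np.float64(0.3568), np.float64(0.3345)]
yaw -0.24709009777010485 -0.24467719838387791 ctr [0.64486393 0.13559213 0.02      ]
top blue [371.7 217.3] [368, 213, 8, 10, 76] [ 0.544 -0.231  0.055]
top yel [106.8  91.6] [104, 90, 7, 5, 17] [1.023 0.808 0.055]
top yel [239.9 185.3] [236, 182, 9, 8, 53] [0.657 0.267 0.055]
top yel [370.5 193.4] [367, 189, 8, 9, 63] [ 0.635 -0.226  0.055]
top yel [142.6 230.5] [138, 226, 10, 10, 87] [0.479 0.622 0.055]
top yel [ 94.7 250. ] [90, 245, 11, 11, 95] [0.403 0.796 0.055]
top yel [116.3 273. ] [111, 268, 11, 11, 97] [0.321 0.708 0.055]
top red0 [299.2  91.4] [264, 79, 71, 26, 1733] [1.037 0.052 0.055]
top red0 [304.8 113.4] [281, 111, 52, 10, 159] [0.947 0.028 0.055]
top red0 [242.7 174.8] [237, 172, 12, 7, 44] [0.698 0.259 0.055]
top red0 [201.5 232. ] [197, 227, 10, 11, 54] [0.478 0.402 0.055]
top red0 [373.5 241. ] [370, 236, 8, 11, 83] [ 0.456 -0.237  0.055]
scene blue [263.5 223.1] [259, 217, 10, 13
[... 1391 characters left out ...]
.195  0.055]
scene red0 [295.8  10.4] [289, 8, 14, 6, 41] [-2.219 -0.989  0.055]
scene red0 [458.9  21.3] [446, 17, 26, 9, 93] [-2.143  0.498  0.055]
scene red0 [480.9  34.3] [471, 31, 21, 8, 83] [-1.799  0.651  0.055]
scene red0 [498.7  35.5] [492, 32, 17, 8, 56] [-1.803  0.784  0.055]
scene red0 [373.4  46.7] [363, 43, 22, 8, 76] [-1.311 -0.122  0.055]
scene red0 [270.4 205.1] [267, 201, 8, 10, 67] [ 0.46  -0.238  0.055]
scene red0 [458.6 244.8] [452, 240, 13, 10, 27] [0.502 0.403 0.055]
scene red0 [339.  258.6] [334, 256, 11, 6, 44] [0.642 0.05  0.055]
scene red0 [407.1 294.4] [399, 290, 17, 10, 57] [0.724 0.26  0.055]
scene red0 [306.8 357. ] [241, 323, 126, 69, 3219] [0.959 0.04  0.055]
```

```bash
cat >> h.py <<'E'
YAW=-0.246; C=np.array([.645,.1355,0]); EX=np.array([np.cos(YAW),np.sin(YAW),0]); EY=np.array([-np.sin(YAW),np.cos(YAW),0]); EZ=np.array([0,0,1.])
def S(x,y,z): return C+EX*x+EY*y+EZ*z
def pose(zt,yt):
    """tool matrix from approach direction zt and closing line yt"""
    zt=zt/np.linalg.norm(zt); yt=yt-zt*(yt@zt); yt/=np.linalg.norm(yt); return np.c_[np.cross(yt,zt),yt,zt]
def row(p,M,s=None):
    """row for TCP p, orientation M from measured pose"""
    s=s or manip.observe(); Q=R.from_quat(np.roll(s["tool_rot"],-1))
    return np.r_[Q.inv().apply(p-s["eef_pos"]),(Q.inv()*R.from_matrix(M)).as_rotvec()].round(4).tolist()
def gripM(a): return pose(np.sin(a)*EX-np.cos(a)*EZ,EY)
E
python3 - <<'E'
from h import *
t=np.load("top.npy",allow_pickle=True).item()
for h in(.268,.293,.318): print(h,"front end",proj(t,S(-.115,0,h+.01)),"scr low",proj(t,S(-.083,.046,h+.047)),proj(t,S(-.083,-.046,h+.047)),"scr up",proj(t,S(-.052,.046,h+.1)),proj(t,S(-.052,-.046,h+.1)))
M=gripM(.785); g=S(-.098,0,.295)
print(row(g-M[:,2]*(.12-.019),M), row(np.array([.35,.45,.45]),M))
f=manip.grab_frame("wrist"); print(np.array(f["tool_from_camera"]).round(3).tolist(),f["K"])
E
```

```text
0.268 front end [259.61235115 209.84897148] scr low [247.11830854 194.71788327] [275.17555827 202.25629954] scr up [247.56058629 181.97892493] [276.63082575 189.75822795]
0.293 front end [258.72761181 208.72883459] scr low [245.98510139 193.2948756 ] [274.55538746 200.96856584] scr up [246.39471698 180.26144503] [276.01585651 188.18457778]
0.318 front end [257.8105439  207.56770812] scr low [244.80960262 191.81866376] [273.9119815  199.63252251] scr up [245.18374854 178.47739887] [275.37700104 186.54971219]
[-0.4077, -0.4148, -0.148, -0.0216, -0.7847, -0.0485] [-0.2026, -0.192, -0.2319, -0.0216, -0.7847, -0.0485]
[[-0.0, 0.96, 0.28, 0.078], [1.0, 0.0, 0.0, -0.001], [0.0, 0.28, -0.96, -0.166], [0.0, 0.0, 0.0, 1.0]] [[280.06129252   0.         319.87732887]
 [  0.         280.06129252 196.61678783]
 [  0.           0.           1.        ]]
```

```bash
python3 jog.py '[[[-0.2, -0.2, -0.15], [-0.01, -0.4, -0.025]], [[-0.2, -0.2, -0.15], [-0.01, -0.4, -0.025]], [[-0.2, -0.2, -0.15], [-0.01, -0.4, -0.025]], [[-0.2, -0.2, -0.15], [-0.01, -0.4, -0.025]], [[-0.4077, -0.4148, -0.148], [-0.0216, -0.7847, -0.0485]], [[-0.4077, -0.4148, -0.148], [-0.0216, -0.7847, -0.0485]], [[-0.4077, -0.4148, -0.148], [-0.0216, -0.7847, -0.0485]], [[-0.4077, -0.4148, -0.148], [-0.0216, -0.7847, -0.0485]], [[-0.4077, -0.4148, -0.148], [-0.0216, -0.7847, -0.0485]], [[-0.4077, -0.4148, -0.148], [-0.0216, -0.7847, -0.0485]], [[-0.4077, -0.4148, -0.148], [-0.0216, -0.7847, -0.0485]], [[-0.4077, -0.4148, -0.148], [-0.0216, -0.7847, -0.0485]], [[-0.4077, -0.4148, -0.148], [-0.0216, -0.7847, -0.0485]], [[-0.4077, -0.4148, -0.148], [-0.0216, -0.7847, -0.0485]], [[-0.4077, -0.4148, -0.148], [-0.0216, -0.7847, -0.0485]]]' 0.06 10
python3 - <<'E'
from h import *
M=gripM(.785); g=S(-.098,0,.295); print(row(g-M[:,2]*(.12-.019),M))
s=manip.observe(); f=manip.grab_frame("wrist"); save(f,"w1"); f["s"]=s; np.save("w1",f,allow_pickle=True); print(s["joint_pos"].round(2))
E
```

```text
t: 2.02
eef_pos: [0.4806, 0.1776, 0.3665]
tool_rot: [0.38, 0.113, 0.917, -0.046]
force: [-0.8, 0.3, 0.7]
grip_width: 0.06
gripper_force: 0.0
[-0.0002, -0.0008, 0.0002, 0.0012, 0.0001, 0.0001]
[-1.44  0.04  0.54  2.36  1.16  0.75 -0.47]
```

View pics/w1.png

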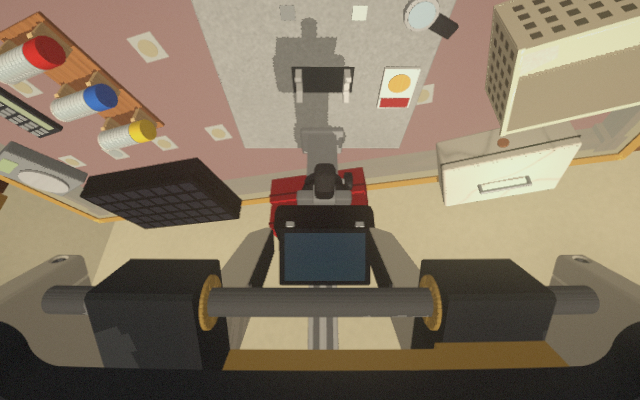

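The wrist view shows the grip at about (324,180), the screen's lower edge at row ~207 (columns 274–372), and the cradle at (323,80). I'll zoom in for exact pixels.

```bash
python3 - <<'E'
from h import *
t=cv2.imread("pics/w1.png")[150:290,240:410]
im=cv2.resize(t,None,fx=4,fy=4,interpolation=cv2.INTER_CUBIC)
im=np.clip(im.astype(float)*1.8,0,255).astype(np.uint8); cv2.imwrite("pics/c2.png",im)
E
```

```text
(no output)
```

View pics/c2.png

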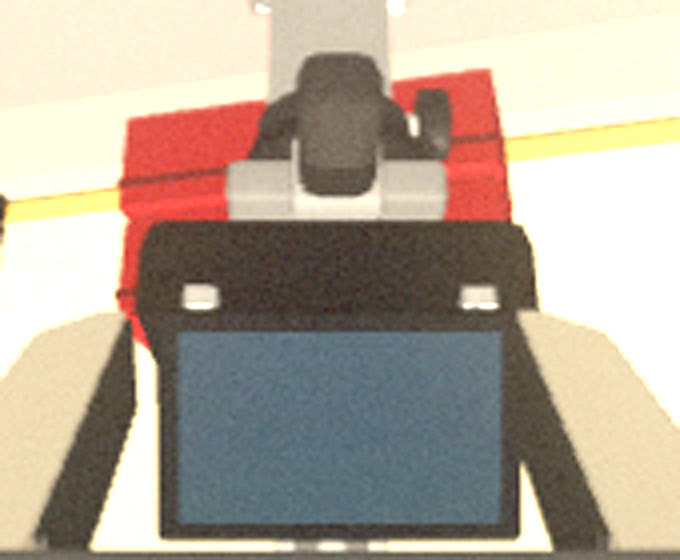

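The grip outline runs over crop columns 297–382 and rows 52–197, which is image columns 314–335.5 and rows 163–199. The screen face spans columns 280–370 and rows 229–284.

```bash
python3 - <<'E'
from h import *
f=np.load("w1.npy",allow_pickle=True).item(); s=f["s"]
def onx(px,x):
    o,d=ray(f,px,s); k=(x-(o-C)@EX)/(d@EX); p=o+d*k; return ((p-C)@EY).round(4),p[2].round(4)
g=lambda u,v:(240+u/4,150+v/4)
print("front-bottom (h-.01)",onx(g(339,52),-.115)); print("front-top (h+.01)",onx(g(339,97),-.115)); print("rear-top(h+.01)",onx(g(339,197),-.065))
print("width",onx(g(297,75),-.115),onx(g(382,75),-.115))
print("screen low (h+.047)",onx(g(340,318),-.083),"up (h+.1)",onx(g(340,537),-.052), onx(g(160,537),-.052),onx(g(520,537),-.052))
for n,c in(("front bottom board L",(246,148)),):print(onz(f,c,.02,s))
E
```

```text
front-bottom (h-.01) (np.float64(0.0048), np.float64(0.266))
front-top (h+.01) (np.float64(0.0047), np.float64(0.2793))
rear-top(h+.01) (np.float64(0.0055), np.float64(0.2799))
width (np.float64(-0.0055), np.float64(0.2729)) (np.float64(0.0152), np.float64(0.2729))
screen low (h+.047) (np.float64(0.005), np.float64(0.3236)) up (h+.1) (np.float64(0.0051), np.float64(0.3703)) (np.float64(-0.0403), np.float64(0.3703)) (np.float64(0.0506), np.float64(0.3704))
[ 0.76757071 -0.07069652  0.02      ]
```

```bash
sed -i 's/^YAW=-0.246; C=np.array(\[.645,.1355,0\])/YAW=-0.246; C=np.array([.6462,.1404,0])/' h.py
python3 - <<'E'
from h import *
M=gripM(.785); g=S(-.097,0,.272); print(row(g+M[:,2]*.019,M), row(g-M[:,2]*.03,M))
E
```

```text
[0.0155, 0.0043, 0.1372, 0.0011, 0.0, -0.0001] [0.0155, 0.0043, 0.0882, 0.0011, 0.0, -0.0001]
```

```bash
python3 jog.py '[[[0.0155, 0.0043, 0.04], [0, 0, 0]], [[0.0155, 0.0043, 0.07], [0, 0, 0]], [[0.0155, 0.0043, 0.09], [0, 0, 0]], [[0.0155, 0.0043, 0.105], [0, 0, 0]], [[0.0155, 0.0043, 0.12], [0, 0, 0]], [[0.0155, 0.0043, 0.13], [0, 0, 0]], [[0.0155, 0.0043, 0.1372], [0, 0, 0]], [[0.0155, 0.0043, 0.1372], [0, 0, 0]]]'
python3 - <<'E'
from h import *
s=manip.observe(); f=manip.grab_frame("wrist"); save(f,"w2")
a=cv2.imread("pics/w2.png")[150:400,160:480]; cv2.imwrite("pics/c3.png",np.clip(cv2.resize(a,None,fx=2,fy=2).astype(float)*1.6,0,255).astype(np.uint8))
E
```

```text
t: 3.08
eef_pos: [0.5654, 0.1602, 0.2582]
tool_rot: [0.38, 0.114, 0.917, -0.047]
force: [-0.0, -0.6, 0.4]
grip_width: 0.06
gripper_force: 0.0
```

View pics/c3.png

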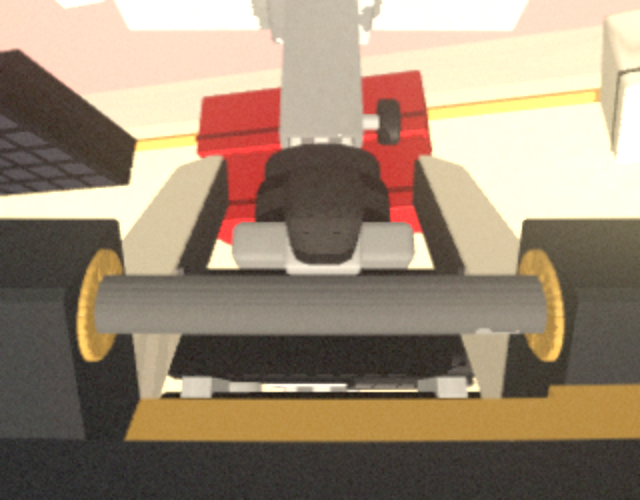

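The grip (crop (323,200)) sits centred between the fingers. Next I close on it.

```bash
python3 jog.py '[[[0, 0, 0], [0, 0, 0]], [[0, 0, 0], [0, 0, 0]], [[0, 0, 0], [0, 0, 0]], [[0, 0, 0], [0, 0, 0]], [[0, 0, 0], [0, 0, 0]]]' 0.0 45; python3 - <<'E'
from h import *
print(totool(manip.observe(),[0,0,.031]),totool(manip.observe(),[0,0,.01]))
E
```

```text
t: 3.75
eef_pos: [0.5654, 0.1612, 0.2587]
tool_rot: [0.38, 0.113, 0.917, -0.046]
force: [0.5, 3.5, 0.1]
grip_width: 0.0215
gripper_force: 45.0
[-2.19085094e-02  6.70551700e-05 -2.19320022e-02] [-7.06726109e-03  2.16307000e-05 -7.07483942e-03]
```

```bash
python3 jog.py '[[[-0.0015, 0, -0.0015], [0, 0, 0]], [[-0.004, 0, -0.004], [0, 0, 0]], [[-0.007, 0, -0.007], [0, 0, 0]], [[-0.010, 0, -0.010], [0, 0, 0]], [[-0.013, 0, -0.013], [0, 0, 0]], [[-0.016, 0, -0.016], [0, 0, 0]], [[-0.019, 0, -0.019], [0, 0, 0]], [[-0.0215, 0, -0.0215], [0, 0, 0]], [[-0.0223, 0, -0.0223], [0, 0, 0]], [[-0.0223, 0, -0.0223], [0, 0, 0]], [[-0.0223, 0, -0.0223], [0, 0, 0]]]'
```

```text
t: 5.12
eef_pos: [0.5654, 0.1612, 0.29]
tool_rot: [0.38, 0.113, 0.917, -0.046]
force: [5.0, 4.5, -6.2]
grip_width: 0.0217
gripper_force: 45.0
```

```bash
python3 jog.py '[[[0.0015, 0, 0.0015], [0, 0, 0]], [[0.003, 0, 0.003], [0, 0, 0]], [[0.0045, 0, 0.0045], [0, 0, 0]], [[0.006, 0, 0.006], [0, 0, 0]], [[0.006, 0, 0.006], [0, 0, 0]]]'
for i in 1; do python3 jog.py '[[[0.0007, 0, 0.0007], [0, 0, 0]], [[0.0014, 0, 0.0014], [0, 0, 0]], [[0.0014, 0, 0.0014], [0, 0, 0]]]'|egrep 'eef|force'; python3 jog.py '[[[0.0007, 0, 0.0007], [0, 0, 0]], [[0.0014, 0, 0.0014], [0, 0, 0]], [[0.0014, 0, 0.0014], [0, 0, 0]]]'|egrep 'eef|force'; done
```

```text
t: 5.75
eef_pos: [0.5654, 0.1612, 0.2813]
tool_rot: [0.379, 0.113, 0.917, -0.046]
force: [7.3, 3.3, -8.6]
grip_width: 0.0216
gripper_force: 45.0
eef_pos: [0.5654, 0.1612, 0.2795]
force: [5.6, 3.3, -7.6]
gripper_force: 45.0
eef_pos: [0.5654, 0.1612, 0.2775]
force: [5.9, 3.3, -7.6]
gripper_force: 45.0
```

```bash
python3 jog.py '[[[0.0007, 0, 0.0007], [0, 0, 0]], [[0.0014, 0, 0.0014], [0, 0, 0]], [[0.0014, 0, 0.0014], [0, 0, 0]]]'|egrep 'eef|force'; python3 jog.py '[[[0.0007, 0, 0.0007], [0, 0, 0]], [[0.0014, 0, 0.0014], [0, 0, 0]], [[0.0014, 0, 0.0014], [0, 0, 0]]]'|egrep 'eef|force'
```

```text
eef_pos: [0.5654, 0.1612, 0.2755]
force: [6.0, 4.0, -7.0]
gripper_force: 45.0
eef_pos: [0.5654, 0.1612, 0.2735]
force: [6.0, 3.8, -7.0]
gripper_force: 45.0
```

```bash
python3 jog.py '[[[0.0007, 0, 0.0007], [0, 0, 0]], [[0.0007, 0, 0.0007], [0, 0, 0]]]'|egrep 'eef|force'
```

```text
eef_pos: [0.5654, 0.1612, 0.2725]
force: [6.4, 3.7, -6.8]
gripper_force: 45.0
```

Lift is now 13.8 mm and the hand still carries the weight. I keep lowering.

```bash
python3 jog.py '[[[0.0007, 0, 0.0007], [0, 0, 0]], [[0.0014, 0, 0.0014], [0, 0, 0]], [[0.0014, 0, 0.0014], [0, 0, 0]]]'|egrep 'eef|force'; python3 jog.py '[[[0.0007, 0, 0.0007], [0, 0, 0]], [[0.0007, 0, 0.0007], [0, 0, 0]]]'|egrep 'eef|force'
```

```text
eef_pos: [0.5654, 0.1612, 0.2705]
force: [6.0, 4.0, -6.6]
gripper_force: 45.0
eef_pos: [0.5654, 0.1612, 0.2696]
force: [4.5, 3.2, -6.6]
gripper_force: 45.0
```

```bash
python3 jog.py '[[[0.0007, 0, 0.0007], [0, 0, 0]], [[0.0007, 0, 0.0007], [0, 0, 0]]]'|egrep 'eef|force'; python3 jog.py '[[[0.0007, 0, 0.0007], [0, 0, 0]], [[0.0007, 0, 0.0007], [0, 0, 0]]]'|egrep 'eef|force'
```

```text
eef_pos: [0.5654, 0.1612, 0.2686]
force: [5.3, 3.4, -6.6]
gripper_force: 45.0
eef_pos: [0.5655, 0.1612, 0.2681]
force: [-2.9, 5.0, 4.8]
gripper_force: 45.0
```

```bash
python3 jog.py '[[[-0.0002, 0, -0.0002], [0, 0, 0]], [[-0.0002, 0, -0.0002], [0, 0, 0]], [[-0.0002, 0, -0.0002], [0, 0, 0]], [[-0.0002, 0, -0.0002], [0, 0, 0]], [[-0.0002, 0, -0.0002], [0, 0, 0]]]' 0.06
python3 jog.py '[[[0, 0, -0.02], [0, 0, 0]], [[0, 0, -0.04], [0, 0, 0]], [[0, 0, -0.07], [0, 0, 0]], [[0, 0, -0.10], [0, 0, 0]], [[0, 0, -0.14], [0, 0, 0]], [[0, 0, -0.14], [0, 0, 0]]]'
python3 - <<'E'
from h import *
s=manip.observe(); f=manip.grab_frame("wrist"); save(f,"w3"); f["s"]=s; np.save("w3",f,allow_pickle=True)
print(s["eef_pos"])
# same-view grip bottom edge: project expectation via gray column near grip
a=cv2.imread("pics/w3.png")
cv2.imwrite("pics/c4.png",np.clip(cv2.resize(a[40:290,150:450],None,fx=2.4,fy=2.4,interpolation=cv2.INTER_CUBIC).astype(float)*1.5,0,255).astype(np.uint8))
E
```

```text
t: 9.25
eef_pos: [0.5653, 0.1602, 0.2681]
tool_rot: [0.38, 0.114, 0.917, -0.046]
force: [0.2, -0.2, 0.2]
grip_width: 0.0594
gripper_force: 0.0
t: 10.0
eef_pos: [0.4686, 0.1855, 0.3682]
tool_rot: [0.38, 0.113, 0.917, -0.044]
force: [0.2, 0.4, 0.4]
grip_width: 0.06
gripper_force: 0.0
[0.4685651  0.18552053 0.36821118]
```

View pics/c4.png

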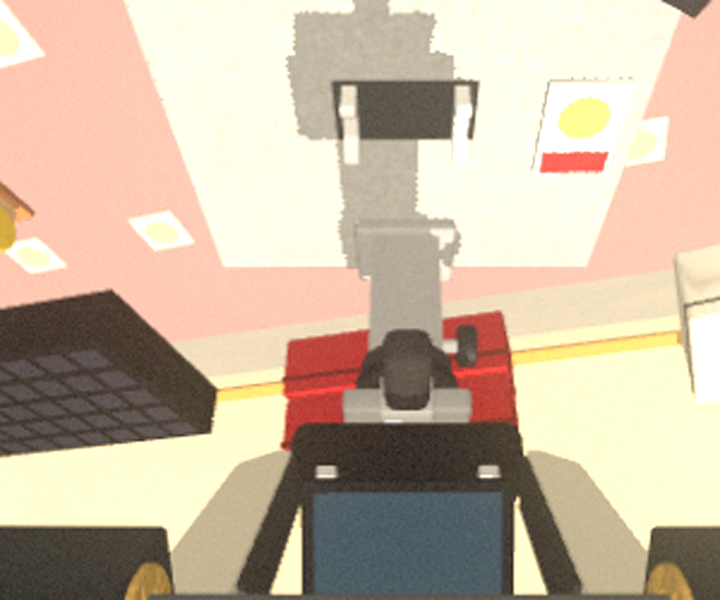

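The carriage stays raised. The cradle base spans crop (333–478, 82–138) with saddles at columns 349 and 464, and the board's back corners are at (222,267) and (590,267). I'll compute positions from these.

```bash
python3 - <<'E'
from h import *
f=np.load("w3.npy",allow_pickle=True).item(); s=f["s"]
g=lambda u,v:(150+u/2.4,40+v/2.4)
def st(p): d=p-C; return np.array([d@EX,d@EY,d[2]]).round(4)
def onx(px,x):
    o,d=ray(f,px,s); k=(x-(o-C)@EX)/(d@EX); return st(o+d*k)
print("grip fb",onx(g(408,330),-.115),"rt",onx(g(408,410),-.065))
for n,p,z in(("bL",(590,267),.02),("bR",(222,267),.02),("side L top",(690,0),.02),("side R top",(122,0),.02),("base1",(333,82),.025),("b2",(478,82),.025),("b3",(473,138),.025),("b4",(337,138),.025),("sadR near",(349,88),.053),("sadL near",(464,88),.053),("sadR far",(350,163),.053),("sadL far",(460,163),.053)):
    print(n,st(onz(f,g(*p),z,s)))
E
```

```text
grip fb [-0.115   0.0003  0.2759] rt [-0.065   0.0004  0.2893]
bL [0.1697 0.1813 0.02  ]
bR [ 0.1682 -0.1794  0.02  ]
side L top [-0.1025  0.1805  0.02  ]
side R top [-0.1028 -0.1787  0.02  ]
base1 [-0.045  -0.0505  0.025 ]
b2 [-0.0448  0.0509  0.025 ]
b3 [0.0049 0.0517 0.025 ]
b4 [ 0.0047 -0.0521  0.025 ]
sadR near [-0.0618 -0.037   0.053 ]
sadL near [-0.0617  0.0385  0.053 ]
sadR far [ 0.0033 -0.041   0.053 ]
sadL far [0.0036 0.0404 0.053 ]
```

The carriage is about 10 mm up, and the stand frame agrees within about 1 mm. Next I measure the blue tube in the top image.

```bash
cat >> h.py <<'E'
def tubeM(b,ax): # lean b from vertical, tool z towards ax (tube direction, +y-ish) and down; closing line horizontal, +x-ish
    ax=ax/np.linalg.norm(ax); return pose(np.sin(b)*ax-np.cos(b)*EZ,np.cross(ax,EZ))
E
python3 - <<'E'
from h import *
t=np.load("top.npy",allow_pickle=True).item(); im=t["pixels"]
hsv=cv2.cvtColor(im,cv2.COLOR_RGB2HSV)
for n,r in(("yel",(187,201)),("blue",(211,225)),("red",(234,249))):
    sub=hsv[r[0]:r[1],360:410]; m=((sub[:,:,1]<60)&(sub[:,:,2]>110)); yy,xx=np.nonzero(m); 
    print(n,xx.min()+360,xx.max()+360,yy.mean()+r[0],np.median(yy)+r[0],onz(t,(xx.max()+360.5,np.median(yy)+r[0]),.06).round(4),onz(t,(xx.mean()+360,yy.mean()+r[0]),.06).round(4))
print(onz(t,(367.5,217.3),.06),onz(t,(371.7,217.3),.06))
m=hsv[211:225,364:404]; print(m[:,:,1].mean(0).astype(int),m[:,:,2].mean(0).astype(int))
E
```

```text
yel 375 396 193.37155963302752 193.0 [ 0.6381 -0.3242  0.06  ] [ 0.6359 -0.2824  0.06  ]
blue 371 398 217.0550847457627 217.0 [ 0.547  -0.3306  0.06  ] [ 0.546  -0.2889  0.06  ]
red 378 400 240.6946902654867 241.0 [ 0.4573 -0.3369  0.06  ] [ 0.4577 -0.2943  0.06  ]
[ 0.54370078 -0.2142016   0.06      ] [ 0.54398842 -0.2299372   0.06      ]
[ 90  90  93  91 112 165 163 158 159 164 168 156  86  58  57  58  58  57
  56  56  56  56  58  60  58  58  57  55  52  54  53  41  28  35  46  74
  93  93  92  92] [171 173 175 154 109 151 170 168 173 177 173 160 154 177 184 182 182 177
 179 179 180 178 182 182 182 183 184 180 177 186 189 187 180 194 202 183
 169 169 170 170]
```

```bash
python3 - <<'E'
from h import *
M=tubeM(1.0,np.array([-.067,.998,0])); g=np.array([.546,-.272,.049]); print(M.round(2))
s=manip.observe(); Q=R.from_quat(np.roll(s["tool_rot"],-1))
print(row(np.array([.38,.12,.42]),Q.as_matrix()))
p=g+[0,0,.13]+M[:,2]*.019; print(p,row(p,M), s["joint_pos"])
E
```

```text
[[-0.04  1.   -0.06]
 [ 0.54  0.07  0.84]
 [ 0.84  0.   -0.54]]
[0.0128, -0.0845, -0.0874, 0.0, -0.0, 0.0]
[ 0.54492907 -0.25604796  0.16873426] [0.0117, -0.4107, 0.2667, -0.1485, 1.5139, 1.4119] [-1.55306013  0.02984194  0.62163908  2.3662175   1.1447375   0.77686053
 -0.48024075]
```

```bash
python3 jog.py '[[[0.013, -0.06, -0.087], [0, 0, 0]], [[0.013, -0.06, -0.087], [0, 0, 0]], [[-0.094, -0.411, 0.161], [-0.1485, 1.5139, 1.4119]], [[-0.094, -0.411, 0.161], [-0.1485, 1.5139, 1.4119]], [[-0.094, -0.411, 0.161], [-0.1485, 1.5139, 1.4119]], [[-0.094, -0.411, 0.161], [-0.1485, 1.5139, 1.4119]], [[-0.094, -0.411, 0.161], [-0.1485, 1.5139, 1.4119]], [[-0.094, -0.411, 0.161], [-0.1485, 1.5139, 1.4119]], [[-0.094, -0.411, 0.161], [-0.1485, 1.5139, 1.4119]], [[-0.094, -0.411, 0.161], [-0.1485, 1.5139, 1.4119]]]' 0.07
python3 -c "
from h import *
s=manip.observe();print(s['joint_pos'].round(2))"
```

```text
t: 11.3
eef_pos: [0.3952, -0.1279, 0.4148]
tool_rot: [-0.02, 0.495, 0.848, 0.189]
force: [-0.4, -0.0, 0.4]
grip_width: 0.0702
gripper_force: 0.0
[-1.12 -0.34  1.29  2.05 -0.05  1.09  0.7 ]
```

```bash
python3 - <<'E'
from h import *
M=tubeM(1.0,np.array([-.067,.998,0])); g=np.array([.546,-.272,.049])
p=g+[0,0,.28]+M[:,2]*.019; print(p,row(p,M)); M=tubeM(0.,np.array([-.067,.998,0])); print(row(p,M))
E
```

```text
[ 0.54492907 -0.25604796  0.31873426] [-0.2041, 0.0414, 0.0684, 0.0102, 0.686, 0.518]
[-0.2041, 0.0414, 0.0684, 0.2531, -0.2921, 0.4423]
```

```bash
python3 jog.py '[[[-0.2041, 0.0414, 0.0684], [0.2531, -0.2921, 0.4423]], [[-0.2041, 0.0414, 0.0684], [0.2531, -0.2921, 0.4423]], [[-0.2041, 0.0414, 0.0684], [0.2531, -0.2921, 0.4423]], [[-0.2041, 0.0414, 0.0684], [0.2531, -0.2921, 0.4423]], [[-0.2041, 0.0414, 0.0684], [0.2531, -0.2921, 0.4423]], [[-0.2041, 0.0414, 0.0684], [0.2531, -0.2921, 0.4423]]]'
python3 - <<'E'
from h import *
s=manip.observe();print(s['joint_pos'].round(2))
M=tubeM(1.0,np.array([-.067,.998,0])); g=np.array([.546,-.272,.049])
p=g+[0,0,.28]+M[:,2]*.019; print(p,row(p,M)); M=tubeM(0.,np.array([-.067,.998,0])); print(row(p,M))
E
```

```text
t: 12.05
eef_pos: [0.4027, -0.184, 0.4]
tool_rot: [0.023, 0.68, 0.733, 0.009]
force: [0.1, -0.3, -0.3]
grip_width: 0.07
gripper_force: 0.0
[-1.32 -0.34  1.29  2.02  0.38  1.19 -0.1 ]
[ 0.54492907 -0.25604796  0.31873426] [-0.0804, 0.1327, 0.0891, 0.0373, 1.0224, 0.0288]
[-0.0804, 0.1327, 0.0891, 0.0445, 0.0226, 0.0071]
```

The arm's elbow is wound up against joints 2 and 3. I'll fit a kinematic model from the recorded poses so I can plan a way to unwind it.

```bash
cat > fk.py <<'E'
import numpy as np, itertools
from scipy.spatial.transform import Rotation as R
AX=[2,1,2,1,2,1,2]
def rots(q,sg):
    r=R.identity(); out=[r]
    for i in range(7):
        v=np.zeros(3); v[AX[i]]=sg[i]*q[i]; r=r*R.from_rotvec(v); out.append(r)
    return out
E
cat > data.py <<'E'
import numpy as np
D=[([-1.34971714,.60010199,-.00251309,1.6001184,.00179743,.94292836,-.07980655],[.21260442,.69261163,.21778123],[-3.677e-5,.148327,.988938,-7.76e-4]),
([-1.44,.04,.54,2.36,1.16,.75,-.47],[.4806,.1776,.3665],[.38,.113,.917,-.046]),
([-1.55306013,.02984194,.62163908,2.3662175,1.1447375,.77686053,-.48024075],[.46857,.18552,.36821],[.38,.113,.917,-.044]),
([-1.12,-.34,1.29,2.05,-.05,1.09,.70],[.3952,-.1279,.4148],[-.02,.495,.848,.189]),
([-1.32,-.34,1.29,2.02,.38,1.19,-.10],[.4027,-.184,.4],[.023,.68,.733,.009])]
E
python3 - <<'E'
from fk import *; from data import D
best=[]
for sg in itertools.product([1,-1],repeat=7):
    rs=[rots(q,sg)[-1] for q,_,_ in D]; T=[R.from_quat(np.roll(w,-1)) for _,_,w in D]
    E=[a.inv()*b for a,b in zip(rs,T)]   # should be constant
    e=max((E[0].inv()*x).magnitude() for x in E); best.append((e,sg,E[0].as_matrix().round(2).tolist()))
best.sort(key=lambda b:b[0]); 
for b in best[:4]: print(b)
sg=best[0][1]
A=[];b=[]
for q,p,_ in D:
    r=rots(q,sg); A.append(np.hstack([x.as_matrix() for x in r])); b+=list(p)
A=np.vstack(A); 
# reduced: z-offset in frames 0,3(L1 after j2),5.., x offsets
cols=[0*3+2, 2*3+2, 4*3+2, 6*3+2, 2*3+0,4*3+0,6*3+0]
for cs in (cols[:4],cols):
    x,res,rk,sv=np.linalg.lstsq(A[:,cs],np.array(b),rcond=None); print(cs,x.round(4),np.abs(A[:,cs]@x-b).max(),sv.round(3))
E
```

```text
(0.009042667236178753, (-1, 1, -1, 1, -1, 1, -1), [[0.0, -1.0, -0.0], [1.0, 0.0, 0.0], [-0.0, -0.0, 1.0]])
(0.5128518819028223, (1, -1, -1, -1, -1, -1, -1), [[0.43, 0.9, 0.0], [-0.9, 0.43, -0.0], [-0.0, 0.0, 1.0]])
(0.8522133409249314, (1, -1, -1, -1, -1, 1, -1), [[-0.22, -0.23, -0.95], [-0.85, 0.52, 0.08], [0.47, 0.82, -0.31]])
(0.8548632881489743, (-1, 1, -1, 1, -1, -1, 1), [[-0.05, 0.31, 0.95], [1.0, -0.05, 0.08], [0.08, 0.95, -0.31]])
[2, 8, 14, 20] [0.3007 0.6836 0.4487 0.3984] 0.04963981123049915 [3.972 1.765 0.917 0.513]
[2, 8, 14, 20, 6, 12, 18] [ 0.3021  0.6509  0.4911  0.3665 -0.0361 -0.0287  0.0242] 0.05433296600064724 [4.309 3.498 1.509 1.208 0.503 0.403 0.209]
```

```bash
python3 - <<'E'
from fk import *; from data import D
sg=(-1,1,-1,1,-1,1,-1)
A=[];b=[]
for q,p,_ in D: A.append(np.hstack([x.as_matrix() for x in rots(q,sg)])); b+=list(p)
A=np.vstack(A); b=np.array(b)
Z=[2,8,14,20]
opts=dict(x1=3,y1=4,y2=7,x3=9,y3=10,x4=12,x5=15,y5=16,x6=18,y6=19)
import itertools
out=[]
for k in range(0,5):
  for c in itertools.combinations(opts,k):
    cs=Z+[opts[i] for i in c]; x=np.linalg.lstsq(A[:,cs],b,rcond=None)[0]; out.append((np.sqrt(np.mean((A[:,cs]@x-b)**2)),c,x.round(3)))
for k in range(5): print(*sorted([o for o in out if len(o[1])==k],key=lambda o:o[0])[:3],sep="\n")
E
```

```text
(np.float64(0.02329163571901245), (), array([0.301, 0.684, 0.449, 0.398]))
(np.float64(0.0028036385024907025), ('y3',), array([ 0.333,  0.614,  0.466,  0.342, -0.052]))
(np.float64(0.002850975296976492), ('y1',), array([ 0.229,  0.688,  0.414,  0.342, -0.06 ]))
(np.float64(0.0028509752969764963), ('y2',), array([ 0.229,  0.688,  0.414,  0.342, -0.06 ]))
(np.float64(0.0013117338349145206), ('y1', 'y3'), array([ 0.281,  0.65 ,  0.44 ,  0.341, -0.03 , -0.027]))
(np.float64(0.0013117338349145223), ('y2', 'y3'), array([ 0.281,  0.65 ,  0.44 ,  0.341, -0.03 , -0.027]))
(np.float64(0.002271492849374884), ('y2', 'x3'), array([ 0.232,  0.692,  0.425,  0.345, -0.06 , -0.01 ]))
(np.float64(0.0012852855657435039), ('y1', 'y3', 'x5'), array([ 0.281,  0.65 ,  0.438,  0.345, -0.031, -0.026, -0.003]))
(np.float64(0.0012852855657435192), ('y2', 'y3', 'x5'), array([ 0.281,  0.65 ,  0.438,  0.345, -0.031, -0.026, -0.003]))
(np.float64(0.0012949015758132575), ('y1', 'y3', 'x6'), array([ 0.283,  0.649,  0.438,  0.343, -0.029, -0.028, -0.002]))
(np.float64(0.00113814684313151), ('x1', 'y1', 'x3', 'x4'), array([ 0.233,  0.683,  0.426,  0.346, -0.003, -0.057, -0.014, -0.013]))
(np.float64(0.0011381468431315262), ('x1', 'y2', 'x3', 'x4'), array([ 0.233,  0.683,  0.426,  0.346, -0.003, -0.057, -0.014, -0.013]))
(np.float64(0.0011481656214172749), ('y2', 'y3', 'x4', 'y6'), array([ 0.256,  0.661,  0.426,  0.341, -0.042, -0.019, -0.008,  0.004]))
```

```bash
cat >> fk.py <<'E'
SG=(-1,1,-1,1,-1,1,-1); T0=R.from_matrix([[0,-1,0],[1,0,0],[0,0,1]])
LO=np.array([-2.57,-.35,-1.29,.11,-1.05,.11,-2.63]); HI=np.array([2.57,1.97,1.29,2.56,4.19,1.86,2.63])
OFF={0:[0,0,.281],2:[0,-.03,.65],3:[0,-.027,0],4:[0,0,.44],6:[0,0,.341]}
def fk(q):
    r=rots(q,SG); p=sum(r[i].apply(v) for i,v in OFF.items()); return p,(r[7]*T0)
def elbow(q):
    r=rots(q,SG); e=r[0].apply(OFF[0])+r[2].apply(OFF[2])+r[3].apply(OFF[3]); return e,e+r[4].apply(OFF[4])
from scipy.optimize import least_squares
def ik(p,M,q0,w=0.02,ref=None):
    Rt=R.from_matrix(M); ref=q0 if ref is None else ref
    f=lambda q:np.r_[(fk(q)[0]-p)*10,(fk(q)[1].inv()*Rt).as_rotvec()*3,w*(q-ref)]
    s=least_squares(f,np.clip(q0,LO+.01,HI-.01),bounds=(LO+.03,HI-.03)); q=s.x
    return q,np.linalg.norm(fk(q)[0]-p),(fk(q)[1].inv()*Rt).magnitude()
E
python3 - <<'E'
from h import *; from fk import *
rng=np.random.default_rng(0); cr=S(-.02,0,.061)
q=np.array([-1.32,-.34,1.29,2.02,.38,1.19,-.10]); print(fk(q)[0])
A=np.array([-.067,.998,0]); rk=np.array([.546,-.272,.049])
for nm,c,ax in(("cradle",cr,EY),("rack",rk,A)):
  for side in(1,-1):
    for ys in(1,-1):
      for b in(.75,1.0):
        M=tubeM(b,side*ax); 
        if ys*side<0: M=M@np.diag([-1,-1,1])
        p=c+M[:,2]*.019; sol=[]
        for k in range(25):
            r=ik(p,M,rng.uniform(LO,HI),.0)
            if r[1]<.002 and r[2]<.01: sol.append(r[0])
        if sol:
            sol=np.array(sol); m=np.min(np.minimum(sol-LO,HI-sol),axis=1); i=np.argsort(-m)[:2]
            print(nm,"wrist at",-side,"y; tool y sign",ys,b,len(sol),[(m[j].round(2),sol[j].round(2).tolist(),elbow(sol[j])[0].round(2).tolist()) for j in i])
        else: print(nm,-side,ys,b,"none")
E
```

```text
[ 0.40502234 -0.18343585  0.4012138 ]Traceback (most recent call last):
  File "<stdin>", line 13, in <module>
  File "fk.py", line 20, in ik
    s=least_squares(f,np.clip(q0,LO+.01,HI-.01),bounds=(LO+.03,HI-.03)); q=s.x
    return func(*args, **kwargs)
    raise ValueError("Initial guess is outside of provided bounds")
ValueError: Initial guess is outside of provided bounds
```

```bash
sed -i 's/np.clip(q0,LO+.01,HI-.01)/np.clip(q0,LO+.04,HI-.04)/' fk.py; cat > t.py <<'E'
from h import *; from fk import *
rng=np.random.default_rng(0); cr=S(-.02,0,.061)
A=np.array([-.067,.998,0]); rk=np.array([.546,-.272,.049])
for nm,c,ax in(("cradle",cr,EY),("rack",rk,A)):
  for side in(1,-1):
    for ys in(1,-1):
      for b in(.75,1.0):
        M=tubeM(b,side*ax)
        if ys*side<0: M=M@np.diag([-1,-1,1])
        p=c+M[:,2]*.019; sol=[]
        for k in range(25):
            r=ik(p,M,rng.uniform(LO,HI),.0)
            if r[1]<.002 and r[2]<.01: sol.append(r[0])
        if sol:
            sol=np.array(sol); m=np.min(np.minimum(sol-LO,HI-sol),axis=1); i=np.argsort(-m)[:2]
            print(nm,"wrist at",-side,"y; tool y sign",ys,b,len(sol),[(m[j].round(2),sol[j].round(2).tolist(),elbow(sol[j])[0].round(2).tolist()) for j in i])
        else: print(nm,-side,ys,b,"none")
E
timeout 400 python3 t.py
```

```text
cradle wrist at -1 y; tool y sign 1 0.75 14 [(np.float64(0.11), [0.66, 1.1, -1.07, 2.05, 0.85, 0.22, -1.01], [0.44, -0.4, 0.56]), (np.float64(0.09), [0.71, 1.18, -1.2, 2.05, 1.12, 0.34, -1.25], [0.44, -0.43, 0.51])]
cradle wrist at -1 y; tool y sign 1 1.0 12 [(np.float64(0.08), [0.7, 1.16, -0.96, 2.06, -0.95, 0.19, 0.9], [0.43, -0.42, 0.52]), (np.float64(0.07), [0.71, 1.16, -0.97, 2.06, -0.9, 0.18, 0.85], [0.43, -0.43, 0.52])]
cradle wrist at -1 y; tool y sign -1 0.75 13 [(np.float64(0.15), [0.68, 1.13, -1.12, 2.05, 0.98, 0.26, 2.01], [0.44, -0.41, 0.54]), (np.float64(0.12), [0.67, 1.11, -1.09, 2.05, 0.9, 0.23, 2.08], [0.44, -0.4, 0.55])]
cradle wrist at -1 y; tool y sign -1 1.0 16 [(np.float64(0.08), [0.7, 1.15, -0.96, 2.06, -0.97, 0.19, -2.23], [0.43, -0.42, 0.52]), (np.float64(0.08), [0.7, 1.16, -0.96, 2.06, -0.96, 0.19, -2.24], [0.43, -0.42, 0.52])]
cradle wrist at 1 y; tool y sign 1 0.75 15 [(np.float64(0.78), [-0.82, 1.0, 0.47, 1.64, 0.18, 1.08, -0.82], [0.41, 0.36, 0.64]), (np.float64(0.77), [-0.8, 0.99, 0.44, 1.64, 0.21, 1.09, -0.85], [0.41, 0.35, 0.65])]
cradle wrist at 1 y;
[... 1628 characters left out ...]
0.39, 0.9, -0.59, 2.17, 1.55, 1.2, -1.36], [0.46, -0.24, 0.67])]
rack wrist at 1 y; tool y sign 1 1.0 21 [(np.float64(0.38), [0.25, 1.0, -0.53, 2.18, 1.58, 1.44, -1.53], [0.52, -0.19, 0.62]), (np.float64(0.38), [0.24, 0.99, -0.51, 2.18, 1.57, 1.42, -1.53], [0.52, -0.18, 0.62])]
rack wrist at 1 y; tool y sign -1 0.75 11 [(np.float64(0.4), [0.54, 0.99, -0.85, 2.16, 1.58, 1.42, 1.8], [0.45, -0.33, 0.62]), (np.float64(0.4), [0.53, 0.98, -0.83, 2.16, 1.57, 1.41, 1.8], [0.45, -0.32, 0.63])]
rack wrist at 1 y; tool y sign -1 1.0 15 [(np.float64(0.38), [0.21, 0.99, -0.47, 2.18, 1.57, 1.39, 1.6], [0.52, -0.17, 0.63]), (np.float64(0.38), [0.2, 0.98, -0.46, 2.18, 1.57, 1.37, 1.6], [0.52, -0.16, 0.63])]
```

```bash
cat > sim.py <<'E'
from h import *; from fk import *
def jac(q):
    p,r=fk(q); J=np.zeros((6,7)); e=1e-5
    for i in range(7):
        d=q.copy(); d[i]+=e; p2,r2=fk(d); J[:3,i]=(p2-p)/e; J[3:,i]=(r2*r.inv()).as_rotvec()/e
    return J
def track(q,rows,N=25,lam=1e-3,ref=None,k=0.0,W=np.ones(7)):
    """rows: from tool pose at q; 1/8s each; limits .0625 m & .188 rad"""
    q=np.array(q,float); p0,r0=fk(q); cp,cr=p0,r0
    for row in rows:
        gp=p0+r0.apply(row[:3]); gr=r0*R.from_rotvec(row[3:])
        dp=gp-cp; dr=(gr*cr.inv()).as_rotvec(); f=max(np.linalg.norm(dp)/.0625,np.linalg.norm(dr)/.188,1)
        for n in range(N):
            tp=cp+dp/f*(n+1)/N; tr=R.from_rotvec(dr/f*(n+1)/N)*cr
            for it in range(2):
                p,r=fk(q); e=np.r_[tp-p,(tr*r.inv()).as_rotvec()]; J=jac(q)
                Wi=np.diag(1/W); Jp=Wi@J.T@np.linalg.inv(J@Wi@J.T+lam*np.eye(6)); d=Jp@e
                if ref is not None: d=d+(np.eye(7)-Jp@J)@(k*(ref-q))
                q=np.clip(q+d,LO+.01,HI-.01)
        cp=cp+dp/f; cr=R.from_rotvec(dr/f)*cr
    return q
E
python3 - <<'E'
from sim import *; from data import D
a=[-0.2,-0.2,-0.15,-0.01,-0.4,-0.025]; b=[-0.4077,-0.4148,-0.148,-0.0216,-0.7847,-0.0485]
print("true",[-1.44,.04,.54,2.36,1.16,.75,-.47])
rows=[a]*4+[b]*11
for lam in(1e-4,1e-2): print("pinv",lam,track(D[0][0],rows,5,lam).round(2))
mid=(LO+HI)/2
for nm,ref in(("mid",mid),("start",np.array(D[0][0])),("zero",np.zeros(7))):
    for k in(.02,.2): print(nm,k,track(D[0][0],rows,5,1e-4,ref,k).round(2))
E
```

```text
true [-1.44, 0.04, 0.54, 2.36, 1.16, 0.75, -0.47]
pinv 0.0001 [-1.29  0.05  0.38  2.35  1.16  0.76 -0.48]
pinv 0.01 [-1.29  0.05  0.38  2.35  1.16  0.76 -0.48]
mid 0.02 [-0.48  0.08 -0.48  2.31  1.18  0.83 -0.5 ]
mid 0.2 [-0.44  0.09 -0.52  2.31  1.18  0.84 -0.51]
start 0.02 [-1.14  0.05  0.22  2.35  1.16  0.77 -0.48]
start 0.2 [-1.11  0.05  0.19  2.34  1.16  0.78 -0.48]
zero 0.02 [-0.6   0.07 -0.35  2.32  1.18  0.82 -0.5 ]
zero 0.2 [-0.53  0.08 -0.42  2.32  1.18  0.83 -0.5 ]
```

```bash
cat > plan.py <<'E'
from sim import *; from multiprocessing import Pool
B=.85; A=np.array([-.067,.998,0]); rk=np.array([.546,-.272,.049]); cr=S(-.02,0,.061)
def leanM(ax): # wrist on +y side, closing line +x
    M=tubeM(B,-ax); return M@np.diag([-1,-1,1])
def go(q,p,M,N=4,log=None):
    """straight move, min-norm tracking; returns q, worst margin"""
    p0,r0=fk(q); Rt=R.from_matrix(M); dr=(Rt*r0.inv()).as_rotvec(); n=int(np.ceil(max(np.linalg.norm(p-p0)/.0625,np.linalg.norm(dr)/.188,1)))*N; w=9
    for i in range(1,n+1):
        tp=p0+(p-p0)*i/n; tr=R.from_rotvec(dr*i/n)*r0
        pp,r=fk(q); e=np.r_[tp-pp,(tr*r.inv()).as_rotvec()]; J=jac(q)
        q=np.clip(q+J.T@np.linalg.solve(J@J.T+1e-4*np.eye(6),e),LO,HI); w=min(w,np.min(np.minimum(q-LO,HI-q)))
    pp,r=fk(q); return q,w,np.linalg.norm(pp-p)+(Rt*r.inv()).magnitude()
MR=leanM(A); MC=leanM(EY)
PR=rk+[0,0,.15]+MR[:,2]*.019; PC=cr+[0,0,.05]+MC[:,2]*.019
def tail(q):
    q1,w1,e1=go(q,PR,MR); q2,w2,e2=go(q1,rk+MR[:,2]*.019,MR); q3,w3,e3=go(q2,rk+[0,0,.25]+MR[:,2]*.019,MR)
    q4,w4,e4=go(q3,PC+[0,0,.12]+EY*.16-EX*.12,MC); q5,w5,e5=go(q4,PC-EX*0+EY*.16,MC); q6,w6,e6=go(q5,PC,MC)
    return [q1,q2,q3,q4,q5,q6],[round(float(x),2) for x in (w1,w2,w3,w4,w5,w6)],[round(float(x),2) for x in(e1,e2,e3,e4,e5,e6)]
E
cat > srch.py <<'E'
from plan import *
q0=manip.observe()["joint_pos"]
def one(seed):
    g=np.random.default_rng(seed); q=q0; v=[]; w=0
    for k in range(1+seed%2):
        az=g.uniform(-1.2,1.3); rad=g.uniform(.35,.85); z=g.uniform(.3,.75); yaw=az+g.uniform(-1.2,1.2); tl=g.uniform(0,.8); ta=g.uniform(-3.1,3.1)
        p=np.array([rad*np.cos(az),rad*np.sin(az),z])
        d=(p-C)[:2]; 
        if np.linalg.norm(d)<.4 and z<.62: return None
        M=pose(np.array([np.sin(tl)*np.cos(ta),np.sin(tl)*np.sin(ta),-np.cos(tl)]),np.array([np.cos(yaw),np.sin(yaw),0]))
        q,_,e=go(q,p,M,2); 
        if e>.15: return None
        v.append((p.round(2).tolist(),M.round(2).tolist()))
    q,w,e=go(q,PR,MR,2)
    if e>.05: return None
    qs,ws,es=tail(q)
    return (max(es),-min(ws[1:]),seed,ws,es,v,[x.round(2).tolist() for x in qs])
if __name__=="__main__":
    print(q0.round(3))
    with Pool() as P: out=[r for r in P.map(one,range(1200),chunksize=10) if r]
    out.sort(key=lambda r:(r[0]>.03,r[1])); print(len(out))
    for r in out[:4]: print(r)
E
time OMP_NUM_THREADS=1 timeout 500 python3 srch.py
```

```text
[-1.315 -0.345  1.29   2.024  0.379  1.195 -0.097]
227
(0.0, -0.26, 952, [0.37, 0.26, 0.26, 0.26, 0.27, 0.36], [0.0, 0.0, 0.0, 0.0, 0.0, 0.0], [([0.38, -0.34, 0.56], [[0.96, -0.23, -0.16], [-0.28, -0.79, -0.54], [0.0, 0.56, -0.83]])], [[-0.42, 0.67, 0.56, 2.19, 1.13, 0.57, -0.94], [-0.42, 0.99, 0.59, 2.23, 1.52, 0.37, -1.52], [-0.43, 0.48, 0.55, 2.12, 0.97, 0.75, -0.66], [-0.99, 0.86, 0.33, 1.42, 0.22, 1.6, -1.0], [-0.85, 1.07, 0.33, 1.24, 0.24, 1.53, -0.93], [-0.78, 0.95, 0.36, 1.59, 0.33, 1.25, -0.92]])
(0.0, -0.25, 72, [0.37, 0.32, 0.32, 0.25, 0.26, 0.35], [0.0, 0.0, 0.0, 0.0, 0.0, 0.0], [([0.22, 0.28, 0.4], [[0.03, 0.98, 0.21], [0.86, 0.08, -0.5], [-0.51, 0.19, -0.84]])], [[-0.39, 0.66, 0.51, 2.19, 1.14, 0.6, -0.96], [-0.39, 0.96, 0.52, 2.22, 1.52, 0.43, -1.52], [-0.4, 0.48, 0.5, 2.11, 0.99, 0.77, -0.68], [-0.97, 0.85, 0.29, 1.42, 0.24, 1.61, -1.02], [-0.83, 1.07, 0.29, 1.24, 0.27, 1.53, -0.95], [-0.76, 0.95, 0.32, 1.59, 0.35, 1.26, -0.95]])
(0.0, -0.25, 336, [0.37, 0.28, 0.28, 0.25, 0.26, 0.36], [0.0, 0.0, 0.0, 0.0, 0.0, 0.0], [([0.2, 0.47, 0.73], [[-0.09, 0.94, 0.33], [1.0, 0.09, 0.02], [-0.01, 0.33, -0.94]])], [[-0.41, 0.66, 0.54, 2.19, 1.13, 0.59, -0.95], [-0.41, 0.98, 0.56, 2.23, 1.52, 0.39, -1.52], [-0.42, 0.48, 0.53, 2.11, 0.98, 0.76, -0.67], [-0.98, 0.86, 0.32, 1.42, 0.23, 1.61, -1.01], [-0.84, 1.07, 0.32, 1.24, 0.25, 1.53, -0.94], [-0.77, 0.95, 0.34, 1.59, 0.34, 1.26, -0.93]])
(0.0, -0.25, 786, [0.37, 0.25, 0.25, 0.26, 0.27, 0.36], [0.0, 0.0, 0.0, 0.0, 0.0, 0.0], [([0.11, 0.38, 0.71], [[-0.57, -0.7, 0.43], [-0.7, 0.69, 0.17], [-0.42, -0.2, -0.88]])], [[-0.42, 0.67, 0.57, 2.19, 1.12, 0.57, -0.94], [-0.43, 0.99, 0.6, 2.23, 1.52, 0.36, -1.52], [-0.44, 0.49, 0.56, 2.12, 0.97, 0.75, -0.66], [-0.99, 0.86, 0.34, 1.42, 0.22, 1.6, -0.99], [-0.85, 1.07, 0.34, 1.24, 0.24, 1.53, -0.92], [-0.78, 0.95, 0.37, 1.59, 0.33, 1.25, -0.92]])
real	0m23.085s
user	1m27.358s
sys	0m0.132s
```

```bash
python3 - <<'E'
from plan import *
q0=manip.observe()["joint_pos"]
q,w,e=go(q0,PR+[0,0,.1],MR,4); print(q.round(2),w,e); print(row(PR+[0,0,.1],MR))
for p in([.22,.28,.4],[.30,.2,.45],[.3,.1,.55]):
    q,w,e=go(q0,np.array(p),MR,4); r=row(np.array(p),MR); q1,w1,e1=go(q,PR+[0,0,.1],MR,4); print(p,r,q.round(2),w,e,q1.round(2),w1,e1)
E
```

```text
[-0.76  0.76  1.22  2.13  0.27  0.4   0.06] 0.0 0.0010028056355380413
[-0.11, 0.131, 0.122, 0.0448, -0.8273, -0.0122]
[0.22, 0.28, 0.4] [0.4761, -0.1474, -0.0174, 0.0448, -0.8273, -0.0122] [-1.5   0.35  0.26  1.89  0.23  1.7  -1.21] 0.03494435950522906 0.0005135003037035152 [-0.47  0.5   0.61  2.12  0.95  0.72 -0.64] 0.1751698424917283 0.00048406712313169833
[0.3, 0.2, 0.45] [0.3893, -0.0715, -0.0621, 0.0448, -0.8273, -0.0122] [-1.44  0.26  0.41  1.9   0.36  1.72 -1.02] 0.037412328197998 0.0005346286787201095 [-0.51  0.51  0.67  2.12  0.92  0.69 -0.61] 0.16457890277880383 0.0004330671636424135
[0.3, 0.1, 0.55] [0.2873, -0.0745, -0.16, 0.0448, -0.8273, -0.0122] [-1.29  0.05  0.29  1.88  0.48  1.86 -0.94] 0.0 0.06616757306726652 [-0.49  0.5   0.64  2.12  0.93  0.7  -0.62] 0.02572400017818577 0.0006086807722254271
```

```bash
python3 jog.py '[[[0.4761, -0.1474, -0.0174], [0.0448, -0.8273, -0.0122]], [[0.4761, -0.1474, -0.0174], [0.0448, -0.8273, -0.0122]], [[0.4761, -0.1474, -0.0174], [0.0448, -0.8273, -0.0122]], [[0.4761, -0.1474, -0.0174], [0.0448, -0.8273, -0.0122]], [[0.4761, -0.1474, -0.0174], [0.0448, -0.8273, -0.0122]], [[0.4761, -0.1474, -0.0174], [0.0448, -0.8273, -0.0122]], [[0.4761, -0.1474, -0.0174], [0.0448, -0.8273, -0.0122]], [[0.4761, -0.1474, -0.0174], [0.0448, -0.8273, -0.0122]], [[0.4761, -0.1474, -0.0174], [0.0448, -0.8273, -0.0122]], [[0.4761, -0.1474, -0.0174], [0.0448, -0.8273, -0.0122]], [[0.4761, -0.1474, -0.0174], [0.0448, -0.8273, -0.0122]]]'
python3 - <<'E'
from plan import *
q0=manip.observe()["joint_pos"]; print(q0.round(2)); q,w,e=go(q0,PR+[0,0,.1],MR,4); print(q.round(2),w,e, row(PR+[0,0,.1],MR)); print(tail(q)[1:])
E
```

```text
t: 13.42
eef_pos: [0.2212, 0.2793, 0.4]
tool_rot: [0.301, 0.623, 0.665, -0.283]
force: [-0.2, -0.1, -0.1]
grip_width: 0.07
gripper_force: 0.0
[-1.49  0.35  0.25  1.89  0.23  1.7  -1.22]
[-0.46  0.5   0.6   2.12  0.95  0.72 -0.64] 0.1729452003043006 0.00048118011415116345 [-0.3005, 0.2885, 0.5151, -0.0021, 0.0015, -0.0009]
([0.37, 0.13, 0.13, 0.27, 0.28, 0.37], [0.0, 0.0, 0.0, 0.0, 0.0, 0.0])
```

```bash
python3 jog.py '[[[-0.3005, 0.2885, 0.5151], [0, 0, 0]], [[-0.3005, 0.2885, 0.5151], [0, 0, 0]], [[-0.3005, 0.2885, 0.5151], [0, 0, 0]], [[-0.3005, 0.2885, 0.5151], [0, 0, 0]], [[-0.3005, 0.2885, 0.5151], [0, 0, 0]], [[-0.3005, 0.2885, 0.5151], [0, 0, 0]], [[-0.3005, 0.2885, 0.5151], [0, 0, 0]], [[-0.3005, 0.2885, 0.5151], [0, 0, 0]], [[-0.3005, 0.2885, 0.5151], [0, 0, 0]], [[-0.3005, 0.2885, 0.5151], [0, 0, 0]], [[-0.3005, 0.2885, 0.5151], [0, 0, 0]], [[-0.3005, 0.2885, 0.5151], [0, 0, 0]], [[-0.3005, 0.2885, 0.5151], [0, 0, 0]], [[-0.3005, 0.2885, 0.5151], [0, 0, 0]]]'
python3 - <<'E'
from plan import *
s=manip.observe(); print(s["joint_pos"].round(2),row(PR+[0,0,.1],MR)); f=manip.grab_frame("wrist"); save(f,"w5"); f["s"]=s; np.save("w5",f,allow_pickle=True)
E
```

```text
t: 15.18
eef_pos: [0.5471, -0.2829, 0.2863]
tool_rot: [0.301, 0.622, 0.666, -0.282]
force: [0.1, 0.1, -0.5]
grip_width: 0.0701
gripper_force: 0.0
[-0.47  0.5   0.61  2.12  0.94  0.72 -0.64] [-0.0023, -0.0004, 0.0024, 0.0008, 0.0001, 0.001]
```

View pics/w5.png

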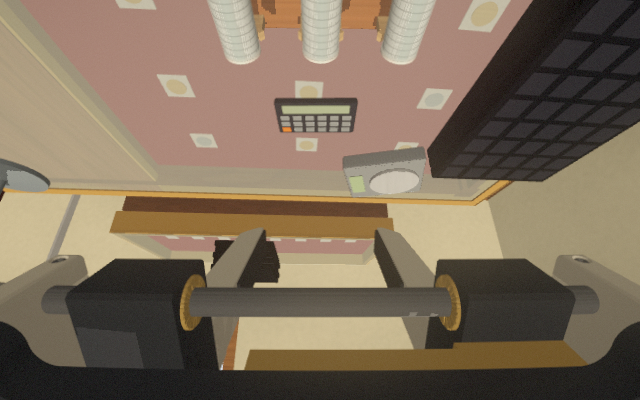

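The blue tube is the middle one at columns ~303–340, with its far end at row ~62. I'll measure its axis.

```bash
python3 - <<'E'
from plan import *
f=np.load("w5.npy",allow_pickle=True).item(); s=f["s"]
hsv=cv2.cvtColor(f["pixels"],cv2.COLOR_RGB2HSV); m=(hsv[:,:,1]<55)&(hsv[:,:,2]>90)
P=[]
for v in range(4,50,5):
    xs=np.nonzero(m[v,285:360])[0]+285; a,b=np.percentile(xs,[3,97]); P.append(onz(f,((a+b)/2,v),.049,s)); print(v,xs.min(),xs.max(),P[-1].round(4))
P=np.array(P); k=np.polyfit(P[:,1],P[:,0],1); print("dx/dy",k[0],"x at -.272",np.polyval(k,-.272))
col=m[:90,321]; print("far end row",np.nonzero(col)[0].max(), onz(f,(321,61.5),.066,s),onz(f,(321,61.5),.07,s))
E
```

```text
4 302 340 [ 0.5476 -0.2746  0.049 ]
9 302 340 [ 0.5479 -0.2795  0.049 ]
14 302 339 [ 0.5478 -0.2845  0.049 ]
19 302 339 [ 0.5481 -0.2897  0.049 ]
24 302 339 [ 0.5485 -0.295   0.049 ]
29 303 338 [ 0.5489 -0.3006  0.049 ]
34 303 338 [ 0.5493 -0.3063  0.049 ]
39 303 338 [ 0.5497 -0.3122  0.049 ]
44 303 338 [ 0.5501 -0.3183  0.049 ]
49 303 338 [ 0.5506 -0.3246  0.049 ]
dx/dy -0.06150257567597979 x at -.272 0.5472138985861492
far end row 89 [ 0.55134056 -0.32754453  0.066     ] [ 0.55110537 -0.32430247  0.07      ]
```

```bash
sed -i 's/A=np.array(\[-.067,.998,0\]); rk=np.array(\[.546,-.272,.049\])/A=np.array([-.062,.998,0]); rk=np.array([.5472,-.2715,.049])/' plan.py
python3 - <<'E'
from plan import *
for dz in(.06,0): print(row(rk+[0,0,dz]+MR[:,2]*.019,MR))
print(tail(manip.observe()["joint_pos"])[1:])
E
```

```text
[0.1407, 0.0005, 0.1275, 0.0049, 0.0002, 0.0044]
[0.1858, 0.0005, 0.1671, 0.0049, 0.0002, 0.0044]
([0.37, 0.1, 0.1, 0.27, 0.28, 0.37], [0.0, 0.0, 0.0, 0.0, 0.0, 0.0])
```

```bash
python3 jog.py '[[[0.1407, 0.0005, 0.1275], [0.0049, 0, 0.0044]], [[0.1407, 0.0005, 0.1275], [0.0049, 0, 0.0044]], [[0.1407, 0.0005, 0.1275], [0.0049, 0, 0.0044]], [[0.1407, 0.0005, 0.1275], [0.0049, 0, 0.0044]], [[0.153, 0.0005, 0.139], [0.0049, 0, 0.0044]], [[0.165, 0.0005, 0.149], [0.0049, 0, 0.0044]], [[0.176, 0.0005, 0.158], [0.0049, 0, 0.0044]], [[0.183, 0.0005, 0.165], [0.0049, 0, 0.0044]], [[0.1858, 0.0005, 0.1671], [0.0049, 0, 0.0044]], [[0.1858, 0.0005, 0.1671], [0.0049, 0, 0.0044]]]'
python3 - <<'E'
from plan import *
s=manip.observe(); print(s["joint_pos"].round(2),row(rk+MR[:,2]*.019,MR))
E
```

```text
t: 16.48
eef_pos: [0.5494, -0.2866, 0.0385]
tool_rot: [0.302, 0.625, 0.663, -0.282]
force: [0.2, -0.7, 0.0]
grip_width: 0.0701
gripper_force: 0.0
[-0.52  1.06  0.76  2.22  1.46  0.21 -1.48] [0.0022, -0.0012, 0.0006, 0.0016, 0.0007, -0.0031]
```

```bash
python3 jog.py '[[[0.002, -0.0012, 0], [0, 0, 0]], [[0.002, -0.0012, 0], [0, 0, 0]], [[0.002, -0.0012, 0], [0, 0, 0]], [[0.002, -0.0012, 0], [0, 0, 0]], [[0.002, -0.0012, 0], [0, 0, 0]]]' 0.0 40
python3 - <<'E'
from plan import *
s=manip.observe(); Q=R.from_quat(np.roll(s["tool_rot"],-1)); print(s["joint_pos"].round(2),totool(s,[0,0,.01]).round(4), totool(s,[0,0,.25]).round(4))
E
```

```text
t: 17.1
eef_pos: [0.5483, -0.2856, 0.035]
tool_rot: [0.301, 0.624, 0.663, -0.282]
force: [5.2, 0.6, 1.2]
grip_width: 0.0414
gripper_force: 40.0
[-0.52  1.07  0.76  2.22  1.48  0.21 -1.5 ] [-0.0075  0.     -0.0066] [-0.1881  0.0003 -0.1647]
```

```bash
python3 jog.py '[[[-0.004, 0, -0.0035], [0, 0, 0]], [[-0.012, 0, -0.0105], [0, 0, 0]], [[-0.025, 0, -0.022], [0, 0, 0]], [[-0.045, 0, -0.0395], [0, 0, 0]], [[-0.068, 0, -0.0597], [0, 0, 0]], [[-0.095, 0, -0.083], [0, 0, 0]], [[-0.12, 0, -0.105], [0, 0, 0]], [[-0.145, 0, -0.127], [0, 0, 0]], [[-0.165, 0, -0.1447], [0, 0, 0]], [[-0.18, 0, -0.158], [0, 0, 0]], [[-0.188, 0, -0.165], [0, 0, 0]], [[-0.188, 0, -0.165], [0, 0, 0]]]'
python3 - <<'E'
from plan import *
s=manip.observe(); f=manip.grab_frame("wrist"); save(f,"w6"); q=s["joint_pos"]; print(q.round(2))
M=leanM(EY); 
for n,p in (("W1",PC+[0,0,.12]+EY*.16-EX*.12),("W1b",PC+[0,0,.10]+EY*.0-EX*.0+EY*-.17),("low",PC+EY*.0-EY*.17)):
    qq,w,e=go(q,p,MC); print(n,p.round(3),row(p,MC),qq.round(2),w,e)
q1,w,e=go(q,PC-EY*.17+[0,0,.04],MC); q2,w2,e2=go(q1,PC+[0,0,.01],MC); q3,w3,e3=go(q2,PC-[0,0,.05],MC); print(w,e,w2,e2,w3,e3,q3.round(2))
E
```

```text
t: 18.6
eef_pos: [0.5463, -0.2854, 0.2847]
tool_rot: [0.3, 0.625, 0.663, -0.283]
force: [-0.5, -0.1, -5.3]
grip_width: 0.0413
gripper_force: 40.0
[-0.48  0.5   0.62  2.12  0.93  0.72 -0.63]
W1 [0.546 0.316 0.218] [0.4453, 0.0359, -0.4076, 0.2295, 0.0003, 0.203] [-1.02  0.87  0.4   1.42  0.19  1.59 -0.96] 0.2694255529592655 0.0005307590737566455
W1b [ 0.582 -0.033  0.198] [0.2288, 0.0508, -0.1308, 0.2295, 0.0003, 0.203] [-0.7   0.75  0.48  1.83  0.45  1.12 -0.81] 0.4504716177465107 0.000509608227364577
low [ 0.582 -0.033  0.098] [0.304, 0.0509, -0.0648, 0.2295, 0.0003, 0.203] [-0.67  0.89  0.43  1.87  0.45  0.98 -0.9 ] 0.445468631662445 0.0003958288670220608
0.44769503802160404 0.0005287195460387533 0.6021288661005375 0.00041239376881797396 0.6205590714589018 0.00026720093536427984 [-0.78  1.02  0.37  1.6   0.31  1.19 -0.94]
```

View pics/w6.png

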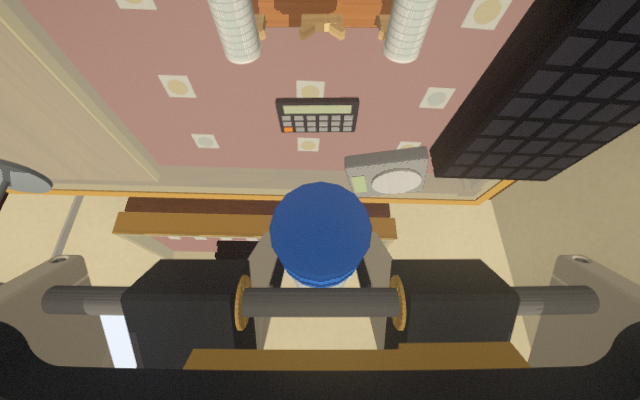

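```bash
python3 - <<'E'
from plan import *
t=np.load("top.npy",allow_pickle=True).item(); s=np.load("scene.npy",allow_pickle=True).item()
for a,b in(((463,253),(202,207)),((477,290),(197,162))): print(tri([ray(s,a),ray(t,b)]).round(3))
st=manip.observe(); q=st["joint_pos"]
f=manip.grab_frame("wrist"); o,d=ray(f,(321,232),st)
Mr=R.from_quat(np.roll(st["tool_rot"],-1)).as_matrix(); g=st["eef_pos"]-Mr[:,2]*.019; cap=g+A*.055
k=(cap-o)@d; print("cap err world",(o+d*k-cap).round(4), "along depth",k)
PA=np.array([.36,0,.36]); PB=np.array([.42,.30,.30]); W2=PC+EY*.12+[0,0,.03]; print("W2",W2,"PC",PC)
print(row(PA,MC),row(PB,MC),row(W2,MC))
for p in(PA,PB,W2,PC+[0,0,.03],PC-[0,0,.05]):
    q,w,e=go(q,p,MC); el=elbow(q); print(p.round(3),q.round(2),round(w,2),round(e,3),[x.round(2).tolist() for x in el])
E
```

```text
[0.567 0.402 0.089]
[0.726 0.42  0.131]
cap err world [ 0.0008 -0.0011  0.0036] along depth 0.11262802014235251
W2 [0.6525491  0.24781325 0.12846032] PC [0.62332594 0.13142594 0.09846032]
[0.1383, -0.1689, -0.2725, 0.2293, 0.0008, 0.2035] [0.3784, -0.0907, -0.4553, 0.2293, 0.0008, 0.2035] [0.4634, 0.1385, -0.2927, 0.2293, 0.0008, 0.2035]
[0.36 0.   0.36] [-1.05  0.31  0.52  2.12  0.44  1.4  -0.97] 0.4 0.001 [[0.14, 0.14, 0.9], [0.42, 0.25, 0.59]]
[0.42 0.3  0.3 ] [-1.18  0.67  0.42  1.64  0.17  1.62 -1.04] 0.24 0.0 [[0.2, 0.34, 0.8], [0.48, 0.55, 0.52]]
[0.653 0.248 0.128] [-0.87  1.02  0.42  1.34  0.22  1.47 -0.86] 0.26 0.0 [[0.39, 0.38, 0.63], [0.71, 0.5, 0.35]]
[0.623 0.131 0.128] [-0.82  0.93  0.44  1.59  0.29  1.27 -0.85] 0.41 0.0 [[0.39, 0.34, 0.68], [0.69, 0.38, 0.35]]
[0.623 0.131 0.048] [-0.81  1.03  0.42  1.6   0.27  1.17 -0.9 ] 0.6 0.0 [[0.42, 0.36, 0.62], [0.69, 0.38, 0.27]]
```

```bash
python3 jog.py '[[[0.025, -0.03, -0.05], [0.04, 0, 0.04]], [[0.06, -0.07, -0.11], [0.1, 0, 0.09]], [[0.09, -0.11, -0.17], [0.16, 0, 0.14]], [[0.12, -0.147, -0.23], [0.2, 0, 0.18]], [[0.1383, -0.1689, -0.2725], [0.2293, 0.0008, 0.2035]], [[0.1383, -0.1689, -0.2725], [0.2293, 0.0008, 0.2035]], [[0.1783, -0.1559, -0.303], [0.2293, 0.0008, 0.2035]], [[0.2283, -0.1395, -0.341], [0.2293, 0.0008, 0.2035]], [[0.2783, -0.1233, -0.379], [0.2293, 0.0008, 0.2035]], [[0.3284, -0.107, -0.417], [0.2293, 0.0008, 0.2035]], [[0.3784, -0.0907, -0.4553], [0.2293, 0.0008, 0.2035]], [[0.3784, -0.0907, -0.4553], [0.2293, 0.0008, 0.2035]], [[0.3784, -0.0907, -0.4553], [0.2293, 0.0008, 0.2035]]]'
python3 - <<'E'
from plan import *
W2=PC+EY*.12+[0,0,.03]; q=manip.observe()["joint_pos"]; print(q.round(2)); print(row(W2,MC)); print(row(W2-EX*.1+[0,0,.03],MC)); print(go(q,W2,MC)[1:])
E
```

```text
t: 20.32
eef_pos: [0.4206, 0.2997, 0.2991]
tool_rot: [0.255, 0.718, 0.56, -0.326]
force: [0.4, -0.3, -4.6]
grip_width: 0.0413
gripper_force: 40.0
[-1.18  0.67  0.43  1.64  0.17  1.62 -1.04]
[0.1328, 0.2374, 0.108, 0.0014, 0.0028, -0.0008]
[0.1101, 0.1374, 0.0881, 0.0014, 0.0028, -0.0008]
(np.float64(0.25810637747140963), np.float64(0.00026609172167239446))
```

```bash
python3 jog.py '[[[0.03, 0.035, 0.024], [0, 0, 0]], [[0.06, 0.07, 0.048], [0, 0, 0]], [[0.09, 0.11, 0.072], [0, 0, 0]], [[0.11, 0.15, 0.088], [0, 0, 0]], [[0.122, 0.19, 0.098], [0, 0, 0]], [[0.13, 0.22, 0.105], [0, 0, 0]], [[0.1328, 0.2374, 0.108], [0.0014, 0.0028, -0.0008]], [[0.1328, 0.2374, 0.108], [0.0014, 0.0028, -0.0008]]]'
python3 - <<'E'
from plan import *
q=manip.observe()["joint_pos"]; print(q.round(2),row(PC+EY*.12+[0,0,.03],MC)); print(row(PC+[0,0,.03],MC)); print(row(PC-[0,0,.02],MC))
f=manip.grab_frame("scene"); save(f,"s2"); t=manip.grab_frame("top")
a=cv2.resize(f["pixels"][140:330,300:520],None,fx=1.9,fy=1.9)[:,:,::-1]; b=cv2.resize(t["pixels"][90:260,170:345],None,fx=2.1,fy=2.1)[:,:,::-1]
im=np.zeros((362,800,3),np.uint8); im[:a.shape[0],:a.shape[1]]=a[:362]; im[:357,425:425+b.shape[1]]=b[:357]; cv2.imwrite("pics/c7.png",im)
E
```

```text
t: 21.32
eef_pos: [0.653, 0.2461, 0.1301]
tool_rot: [0.253, 0.72, 0.559, -0.325]
force: [-0.6, 0.2, -5.6]
grip_width: 0.0412
gripper_force: 40.0
[-0.87  1.02  0.42  1.34  0.21  1.47 -0.86] [0.0022, -0.0009, -0.0, -0.0022, -0.0017, -0.0024]
[-0.0771, -0.0005, 0.09, -0.0022, -0.0017, -0.0024]
[-0.0396, -0.0005, 0.123, -0.0022, -0.0017, -0.0024]
```

View pics/c7.png

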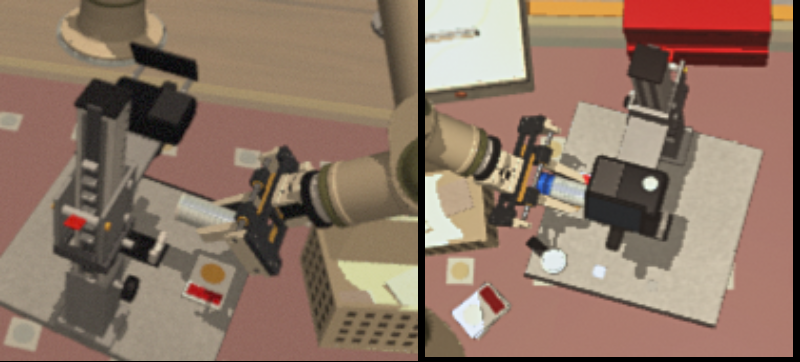

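The held tube points under the lens at about (205,210) in the scene crop. It is clear of the camera and the basket, and the slab is untouched. Next I slide it in and lower it.

```bash
python3 jog.py '[[[-0.008, 0, 0.01], [0, 0, 0]], [[-0.024, 0, 0.028], [0, 0, 0]], [[-0.043, 0, 0.05], [0, 0, 0]], [[-0.06, 0, 0.07], [0, 0, 0]], [[-0.071, 0, 0.084], [0, 0, 0]], [[-0.0771, -0.0005, 0.09], [-0.0022, -0.0017, -0.0024]], [[-0.0771, -0.0005, 0.09], [-0.0022, -0.0017, -0.0024]], [[-0.068, -0.0005, 0.098], [-0.0022, -0.0017, -0.0024]], [[-0.055, -0.0005, 0.109], [-0.0022, -0.0017, -0.0024]], [[-0.045, -0.0005, 0.118], [-0.0022, -0.0017, -0.0024]], [[-0.0396, -0.0005, 0.123], [-0.0022, -0.0017, -0.0024]], [[-0.0396, -0.0005, 0.123], [-0.0022, -0.0017, -0.0024]]]'
python3 - <<'E'
from plan import *
s=manip.observe(); P0=PC-[0,0,.05]; print(row(P0+[0,0,.03],MC),row(P0+[0,0,.006],MC),row(P0,MC))
f=manip.grab_frame("wrist"); save(f,"w8"); f["s"]=s; np.save("w8",f,allow_pickle=True)
E
```

```text
t: 22.92
eef_pos: [0.623, 0.1333, 0.0773]
tool_rot: [0.254, 0.717, 0.561, -0.325]
force: [0.2, -0.6, -4.8]
grip_width: 0.0414
gripper_force: 40.0
[-0.002, 0.0007, 0.0005, 0.0013, 0.0, 0.0027] [0.016, 0.0008, 0.0163, 0.0013, 0.0, 0.0027] [0.0205, 0.0008, 0.0203, 0.0013, 0.0, 0.0027]
```

View pics/w8.png

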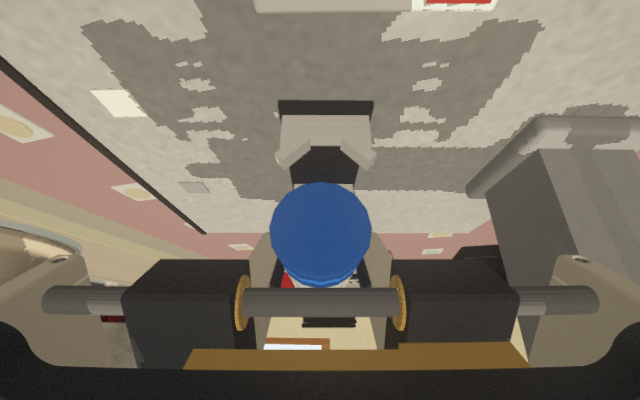

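The near saddle's V is centred at about column 326.5 at row 150, and the cap is centred at column 321. I'll check the lateral offset.

```bash
python3 - <<'E'
from plan import *
f=np.load("w8.npy",allow_pickle=True).item(); s=f["s"]
def ony(px,y):
    o,d=ray(f,px,s); k=(y-(o-C)@EY)/(d@EY); p=o+d*k; return ((p-C)@EX).round(4),p[2].round(4)
for n,p,y in(("baseL",(279,110),.052),("baseR",(373,110),.052),("lipL",(276,157),.045),("lipR",(376,157),.045),("innerL",(307,144),.045),("innerR",(347,144),.045),("capc",(321,231),.055)): print(n,ony(p,y))
Mr=R.from_quat(np.roll(s["tool_rot"],-1)).as_matrix(); g=s["eef_pos"]-Mr[:,2]*.019; d=g-C; print("grasp",(d@EX).round(4),(d@EY).round(4),g[2].round(4))
E
```

```text
baseL (np.float64(-0.0415), np.float64(0.0273))
baseR (np.float64(0.0067), np.float64(0.0271))
lipL (np.float64(-0.0423), np.float64(0.0512))
lipR (np.float64(0.0075), np.float64(0.0511))
innerL (np.float64(-0.0271), np.float64(0.0434))
innerR (np.float64(-0.0067), np.float64(0.0433))
capc (np.float64(-0.02), np.float64(0.0928))
grasp -0.0208 0.0017 0.0898
```

```bash
python3 jog.py '[[[0.001, 0.0028, 0.001], [0, 0, 0.0015]], [[0.005, 0.0028, 0.005], [0, 0, 0.0027]], [[0.010, 0.0028, 0.0105], [0, 0, 0.0027]], [[0.0135, 0.0028, 0.014], [0, 0, 0.0027]], [[0.0145, 0.0028, 0.015], [0, 0, 0.0027]], [[0.0145, 0.0028, 0.015], [0, 0, 0.0027]]]' | egrep 'eef|force'
python3 jog.py '[[[0.0008, 0, 0.0007], [0, 0, 0]], [[0.0015, 0, 0.0013], [0, 0, 0]], [[0.0015, 0, 0.0013], [0, 0, 0]]]' | egrep 'eef|force'
```

```text
eef_pos: [0.6255, 0.1311, 0.0572]
force: [-0.1, -0.4, -4.8]
gripper_force: 40.0
eef_pos: [0.6256, 0.1312, 0.0553]
force: [0.3, -0.2, -4.6]
gripper_force: 40.0
```

```bash
python3 jog.py '[[[0.0015, 0, 0.0013], [0, 0, 0]], [[0.003, 0, 0.0027], [0, 0, 0]], [[0.003, 0, 0.0027], [0, 0, 0]]]' | egrep 'eef|force'
python3 jog.py '[[[0.0008, 0, 0.0007], [0, 0, 0]], [[0.0015, 0, 0.0013], [0, 0, 0]], [[0.0015, 0, 0.0013], [0, 0, 0]]]' | egrep 'eef|force'
```

```text
eef_pos: [0.6254, 0.1311, 0.051]
force: [-0.2, -0.6, -5.1]
gripper_force: 40.0
eef_pos: [0.6255, 0.1311, 0.0492]
force: [0.5, -0.1, -5.2]
gripper_force: 40.0
```

```bash
python3 jog.py '[[[0.0008, 0, 0.0007], [0, 0, 0]], [[0.0008, 0, 0.0007], [0, 0, 0]]]' | egrep 'eef|force'
python3 jog.py '[[[0.0008, 0, 0.0007], [0, 0, 0]], [[0.0008, 0, 0.0007], [0, 0, 0]]]' | egrep 'eef|force'
```

```text
eef_pos: [0.6255, 0.1312, 0.0481]
force: [-0.6, -0.1, -5.9]
gripper_force: 40.0
eef_pos: [0.6254, 0.1311, 0.0473]
force: [-0.8, 0.3, -3.6]
gripper_force: 40.0
```

Contact is beginning. I lower a little further.

```bash
python3 jog.py '[[[0.0008, 0, 0.0007], [0, 0, 0]], [[0.0008, 0, 0.0007], [0, 0, 0]]]' | egrep 'eef|force'
python3 jog.py '[[[0.0004, 0, 0.0003], [0, 0, 0]], [[0.0004, 0, 0.0003], [0, 0, 0]]]' | egrep 'eef|force'
```

```text
eef_pos: [0.6254, 0.131, 0.0471]
force: [-3.0, 3.8, 5.0]
gripper_force: 40.0
eef_pos: [0.6254, 0.131, 0.047]
force: [-3.6, 3.3, 7.6]
gripper_force: 40.0
```

```bash
python3 jog.py '[[[0, 0, 0], [0, 0, 0]], [[0, 0, 0], [0, 0, 0]], [[0, 0, 0], [0, 0, 0]]]' - 4 | egrep 'eef|force'
python3 jog.py '[[[0, 0, 0], [0, 0, 0]], [[0, 0, 0], [0, 0, 0]], [[0, 0, 0], [0, 0, 0]], [[0, 0, 0], [0, 0, 0]]]' 0.07
python3 - <<'E'
from plan import *
s=manip.observe(); f=manip.grab_frame("wrist"); save(f,"w9"); f["s"]=s
hsv=cv2.cvtColor(f["pixels"],cv2.COLOR_RGB2HSV); m=cv2.inRange(hsv,(105,120,40),(125,255,255)); N,_,st,ce=cv2.connectedComponentsWithStats(m); i=1+st[1:,4].argmax(); print(st[i],ce[i])
o,d=ray(f,(ce[i][0],st[i][1]+46),s); k=(.055-(o-C)@EY)/(d@EY); p=o+d*k; print("cap",(p-C)@EX,p[2]); print(totool(s,EY*.05))
E
```

```text
eef_pos: [0.6252, 0.1311, 0.0463]
force: [-3.1, 2.6, 6.1]
gripper_force: 4.0
t: 26.72
eef_pos: [0.6257, 0.1311, 0.0455]
tool_rot: [0.254, 0.718, 0.561, -0.324]
force: [-0.1, 0.6, -0.4]
grip_width: 0.0699
gripper_force: 0.0
[ 269  185  101  103 8110] [318.92688039 236.39235512]
cap -0.017631318843062325 0.06164046545141448
[ 3.30343579e-02  5.18191876e-05 -3.75330323e-02]
```

Seated: the cap is at x_s −0.0176 and z 0.0616, and the V is at −0.0175 and 0.061. Now I retreat and check.

```bash
python3 jog.py '[[[0, 0, -0.01], [0, 0, 0]], [[0, 0, -0.03], [0, 0, 0]], [[0, 0, -0.06], [0, 0, 0]], [[0, 0, -0.095], [0, 0, 0]], [[0, 0, -0.13], [0, 0, 0]], [[0, 0, -0.15], [0, 0, 0]], [[0, 0, -0.15], [0, 0, 0]], [[0, 0, -0.15], [0, 0, 0]]]'
python3 - <<'E'
from plan import *
s=manip.observe(); f=manip.grab_frame("wrist"); save(f,"w10")
hsv=cv2.cvtColor(f["pixels"],cv2.COLOR_RGB2HSV); m=cv2.inRange(hsv,(105,120,40),(125,255,255)); N,_,st,ce=cv2.connectedComponentsWithStats(m); i=1+st[1:,4].argmax(); print(st[i],ce[i])
for y in(.05,.055,.06):
    o,d=ray(f,ce[i],s); k=(y-(o-C)@EY)/(d@EY); p=o+d*k; print("cap",y,(p-C)@EX,p[2])
E
```

```text
t: 27.78
eef_pos: [0.6523, 0.2397, 0.1443]
tool_rot: [0.254, 0.718, 0.56, -0.325]
force: [-0.3, -0.8, 0.1]
grip_width: 0.0702
gripper_force: 0.0
[ 299  148   43   49 1713] [319.84997081 171.69118506]
cap 0.05 -0.017775798445854276 0.06560780137163214
cap 0.055 -0.01777646690873645 0.06850535389639856
cap 0.06 -0.017777135371618524 0.07140290642116497
```

View pics/w10.png

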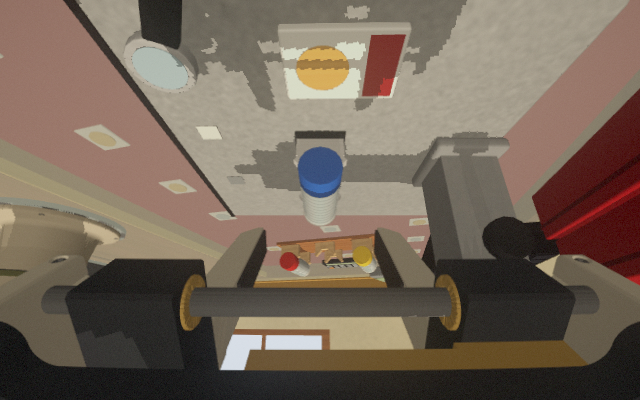

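The tube lies straight in the cradle (cap at (320,170)), and the slab and loupe are undisturbed. I'm handing in.

```bash
python3 -c "
from plant import manip
print(manip.finish_job())"
```

```text
the job is handed in; nothing more can be done
None
```

I handed the job in at about 28 s of the 72 s allowed, but `finish_job()` returned no verdict: by my measurements the carriage hangs on the first notch (about 10 mm up), and the blue-capped tube lies let go, centred and straight in the V-cradle.

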